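Nest the tapered cups, put the odd one in the box

TASK

Tidy the steel cups: nest the three tapered cups upright in one another as a single stack standing fully on the serving board, and stand the straight-sided cup, which will not nest with them, upright on the floor of the wooden box. Do not knock over or push aside the spice jar, the sauce bottle, the sauce tub or the ramekin in the box.

Things in the scene. Friction and masses are not known exactly. Their poses are not given: they have to be found in the camera images.
- cup_a: steel cup, open top, 62 mm high: body tapers from 38 mm across (foot) to 58 mm at 42 mm height, then a ledge and a straight collar 68 mm across (63 inside) up to the rim; grip the collar; 0.14 kg. Nests in an equal cup until its ledge rests on the lower rim, 20 mm higher per cup, 1 to 2 mm side play. Origin: centre of underside, z up. Starts upright on the table, in any of six places
- cup_b: steel cup, open top, 62 mm high: body tapers from 38 mm across (foot) to 58 mm at 42 mm height, then a ledge and a straight collar 68 mm across (63 inside) up to the rim; grip the collar; 0.14 kg. Nests in an equal cup until its ledge rests on the lower rim, 20 mm higher per cup, 1 to 2 mm side play. Origin: centre of underside, z up. Starts upright on the table, in any of six places
- cup_c: steel cup, open top, 62 mm high: body tapers from 38 mm across (foot) to 58 mm at 42 mm height, then a ledge and a straight collar 68 mm across (63 inside) up to the rim; grip the collar; 0.14 kg. Nests in an equal cup until its ledge rests on the lower rim, 20 mm higher per cup, 1 to 2 mm side play. Origin: centre of underside, z up. Starts upright on the table, in any of six places
- odd_cup: steel cup of the same rim (68 mm) and height (62 mm) as the tapered ones but straight-sided: 66 mm across from the foot up to 42 mm, then a collar 68 mm across to the rim; 0.14 kg; does not fit into the others. Origin: centre of underside, z up. Starts upright on the table, in any of six places
- serving_board: thick wooden serving board, fixed, lying flat: 85 mm (its x) by 260 mm (its y), 20 mm thick; origin: centre of the underside, on the table
- dish_box: open wooden box, fixed: outside 130 mm (its x) by 270 mm (its y) by 50 mm high, inside 110 by 250 mm, floor 7 mm thick; origin: centre of the underside, on the table
- spice_jar: bystander: red spice jar, 58 mm across, 94 mm high, standing loose somewhere on the board; origin: centre of the underside
- ramekin: bystander: fluted white ramekin, 68 mm across, 41 mm high, standing loose somewhere in the wooden box; origin: centre of the underside
- sauce_bottle: bystander: loose nozzle-topped sauce bottle, 51 mm across, 158 mm high, standing upright among the cups; origin: centre of the underside
- sauce_tub: bystander: loose round lidded sauce tub, 84 mm across the lid, 72 mm high, standing among the cups; origin: centre of the underside
Not all that is in view belongs to the job. What is shaped like the odd_cup but pink is not meant.

How it is judged:
By the outcome, as a careful person would: the job done as asked, in the order asked, and still so for the second after the job is handed in, with the robot touching nothing.
It also fails if it takes over 67 s, if anything falls off the work surface, if the arm or the gripper's body presses on something with over 40 N, if the wrist force passes 120 N, or if a joint passes its speed limit or range.

ROBOT

A 6-joint arm with a two-finger parallel gripper is mounted at the origin on a cart in front of the work surface, level with it; the furniture and walls round the work are solid. World frame = base frame: x ahead of the robot, y to its left, z up, the work surface at z = 0. Lengths are in mm, angles in degrees, forces in N, time in s.
With the tool pointing down it reaches from about 350 to 850 mm from the base axis. Payload 8.1 kg.
Tool frame: the origin (TCP) lies on the mounting face of the last link; the fingertips stand 173 mm ahead of it and the grasp point (between the pads) lies 155 mm ahead of it; z points along the fingers, y is the direction in which the jaws open and shut (so a half turn about z gives the same grasp; the last joint's range is limited). The gripper opens to 85 mm and grips with 20 to 120 N. Pads are 22 mm wide; open, the fingers measure 114 mm over their backs; the gripper's body (76 mm by 85 mm) begins 54 mm behind the grasp point. The pads swing forward as they close: fully open they stand 13 mm farther back than shut.
Start: joints at [-75.539, 7.471, 85.268, -0, 87.261, -4.893], TCP at [198.868, -566.09, 404.692] pointing down, gripper open.
Joint ranges: [-169.43, 169.43], [-51.17, 129.36], [1.28, 143.12], [-76.62, 256.62], [0, 156.53], [-152.29, 152.29]. Speed limits (degrees/s): [136.94, 136.94, 159.86, 180, 180, 180].

INTERFACE

Orientations are given as [roll, pitch, yaw] about the fixed x, y, z axes, in that order (R = Rz(yaw) Ry(pitch) Rx(roll)).
In Python, from bench import * gives the robot as it stands.
- The arm moves only by the tool arm_command, never from a script. Its argument "plan" is a list of rows, each an object of numbers: "jaw": the closure, from 0 (fully open) to 1 (shut); "dx", "dy", "dz": the shift along the tool's x, y, z in mm; "wx", "wy", "wz": the turn, a rotation vector about the tool's x, y, z in rad. A call has 1 to 12 rows; each row is the pose to reach, as a shift and turn from the pose commanded when the call began, along the tool's axes at that moment; what a row does not reach only later rows make up. A row lasts 1/10 s, in which the tool goes at most 50 mm and 8.59 degrees, less where a joint would pass 70% of its speed; a pose out of reach is approached as far as the arm can. A call with a gripper value outside its range is refused whole. The fingers move at their own pace and stop on an object; "squeeze" is the grip in N (left out, the last holds). Time passes only in rows, so rows that repeat a pose let the fingers close. It gives the time, the measured TCP pose, the force and the opening at its end, in the units of the state.
- sense(): the state, without advancing time (a new reading comes with each control period).
- snapshot(name): name is "side" or "top" or "wrist"; returns a dict with "pixels" (384x512x3 uint8, red, green, blue), "fx", "fy", "cx", "cy" (pixels), "extrinsics" (4x4, takes a point from camera to world coordinates). Camera axes: x right, y up, looking along -z (the intrinsics and any distortion apply to the point x, -y, -z); pixel columns grow to the right and rows downward; lengths in mm; the calibration is good to about 2 mm. A picture is of the moment at which its call begins. There is no depth.
- hand_in(): hands the job in, once; it reports no verdict.
Trained networks look in the newest picture that a camera, given by its name, has taken for a name from the list of things; names that differ only in an ending like _2 or _b are one class to them, and where a whole thing is asked for, a point or a joint stands for the part that bears it (a point fixed in the world has none). Each returns a list of dicts, best first, with "score" (0 to 1); they miss things now and then, are a little off and sometimes report something else, mostly with a low value. They report only what shows in the picture. A call takes as long as a camera call. They do not tell look-alikes from the thing itself.
- recognise(camera, target): "box" ([left, top, width, height] in pixels, round what is visible of it).
- pinpoint(camera, target): "pixel" ([column, row] in pixels: a listed point, or the origin of a listed thing).
The state is a dict: "time": time; "joint_pos": joint angles; "qd": joint speeds; "joint_efforts": joint torques, N m; "tool_pos": TCP position; "tcp_rot": TCP orientation; "ft_force": force on the tool from outside, world axes, zero at the start; "wrist_torque": the same for the moment, N m; "finger_gap": finger opening in mm.
Only numpy, scipy, OpenCV 4.12 (cv2) and the standard library are available. Lean on these libraries where they do the work, as an engineer would, in place of code of your own. Each camera call takes 0.05 s, during which the arm holds its last target.

## Working session

There is one attempt and no reset: what is moved stays moved. The work goes in short steps, Python scripts to look and compute and a tool call to move; the robot and the scene stay as the last step left them, time stands still between calls to the robot, and variables do not carry over. Pictures are saved under pics/ and viewed, and the job is handed in when it is done.

Besides the shell and the picture viewer there is one more tool, called after "Emit:" as a command line: name --argument value ..., lists and objects as JSON in quotes. arm_command: Moves the arm, as the interface text tells. Its arguments: {"type":"object","properties":{"plan":{"type":"array"},"squeeze":{"type":"number"}},"required":["plan"]}

```bash
ls; mkdir -p pics; python3 - <<'E'
from bench import *
import cv2,json
s=sense();print(s)
for n in ["side","top","wrist"]:
    d=snapshot(n);cv2.imwrite(f"pics/{n}0.png",d["pixels"][:,:,::-1])
    print(n,d["fx"],d["fy"],d["cx"],d["cy"],d["extrinsics"],[k for k in d if k!="pixels"])
    if n!="wrist":
      for t in ["cup_a","odd_cup","serving_board","dish_box","spice_jar","ramekin","sauce_bottle","sauce_tub"]:
        print(t,[([round(x) for x in r["box"]],round(r["score"],2)) for r in recognise(n,t)],[([round(x) for x in r["pixel"]],round(r["score"],2)) for r in pinpoint(n,t)])
print(sense()["time"])
E
```

```text
pics
{'time': 0.0, 'joint_pos': array([-7.55395016e+01,  7.51571076e+00,  8.53316705e+01, -9.29398904e-04,
        8.72619008e+01, -4.89304924e+00]), 'qd': array([ 0.1387172 ,  0.12506189,  0.11522569, -0.06291315,  0.04861151,
        0.21292562]), 'joint_efforts': array([-4.68493708e-04, -5.69383979e+01, -5.00555992e+01, -1.67767994e-04,
        1.45286802e-02, -3.36060992e-06]), 'tool_pos': array([ 198.79547542, -565.85376325,  403.61492785]), 'tcp_rot': array([-1.79891037e+02, -8.39645651e-03,  1.93535850e+01]), 'ft_force': array([-0.22850304,  0.09958494,  0.04889818]), 'wrist_torque': array([0.02361952, 0.00109741, 0.02569508]), 'finger_gap': 85.26454693336663}
side 380.1190058913414 380.1190058913414 258.1870955891601 189.36308598081723 [[-9.97094037e-01  5.31533597e-02 -5.45728942e-02  4.69344149e+02]
 [-7.22357050e-02 -4.32141608e-01  8.98908023e-01  1.03203563e+03]
 [ 2.41967633e-02  9.00237941e-01  4.34725391e-01  5.46821744e+02]
 [ 0.00000000e+00  0.00000000e+00  0.00000000e+00  1.00000000e+00]] ['fx', 'fy', 'cx', 'cy', 'extrinsics']
cup_a [([236, 165, 25, 26], 0.76), ([2
[... 1442 characters left out ...]
([284, 212, 26, 27], 0.41)] [([210, 170], 0.86)]
spice_jar [([205, 205, 24, 32], 0.81)] [([215, 220], 0.62), ([199, 217], 0.33)]
ramekin [([209, 156, 24, 24], 0.66)] [([224, 170], 0.9)]
sauce_bottle [([330, 163, 26, 27], 0.82)] [([335, 180], 0.83)]
sauce_tub [([327, 210, 35, 30], 0.79)] [([336, 227], 0.8)]
wrist 318.50104963254546 318.50104963254546 246.5556368701101 193.3576852525907 [[ 3.32545721e-01  9.09649814e-01  2.48898695e-01  2.61395454e+02]
 [-9.43087002e-01  3.20615343e-01  8.82763146e-02 -5.45588025e+02]
 [ 4.99792590e-04 -2.64089035e-01  9.64498176e-01  3.74960923e+02]
 [ 0.00000000e+00  0.00000000e+00  0.00000000e+00  1.00000000e+00]] ['fx', 'fy', 'cx', 'cy', 'extrinsics']
1.75
```

```bash
python3 - <<'E'
import cv2
a=cv2.imread("pics/top0.png");cv2.imwrite("pics/top0c.png",cv2.resize(a[110:260,90:420],None,fx=2.4,fy=2.4,interpolation=cv2.INTER_CUBIC))
a=cv2.imread("pics/side0.png");cv2.imwrite("pics/side0c.png",cv2.resize(a[120:300,170:320],None,fx=3.3,fy=3.3,interpolation=cv2.INTER_CUBIC))
E
```

```text
(no output)
```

View pics/top0c.png

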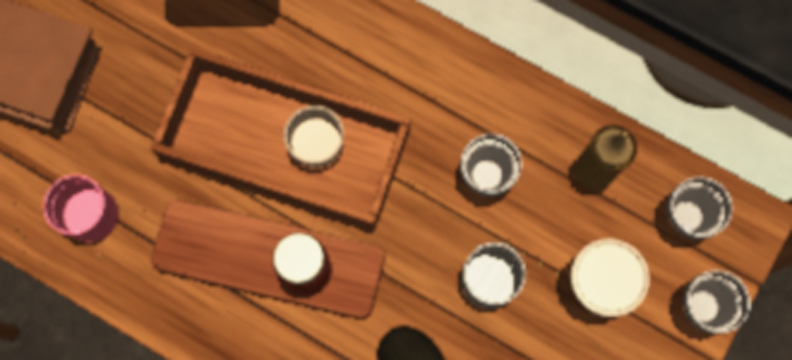

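View pics/side0c.png

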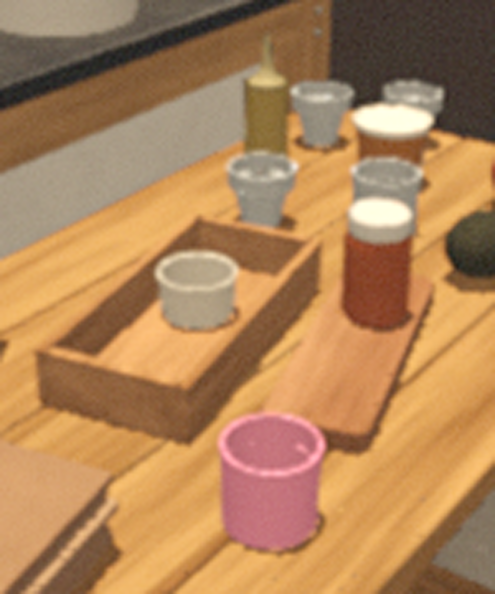

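View pics/wrist0.png

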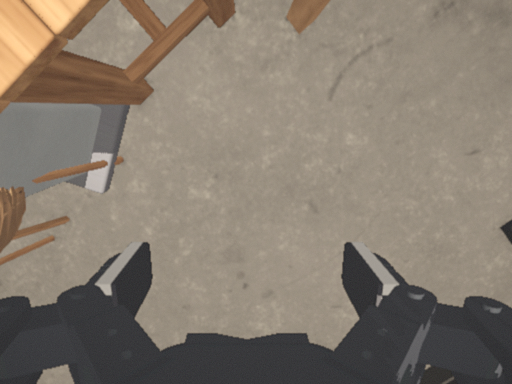

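View pics/top0.png

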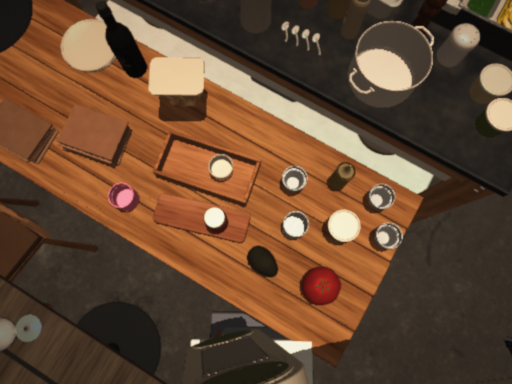

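```bash
cat >h.py <<'E'
import numpy as np,cv2
from scipy.optimize import minimize
def proj(d,P):
    E=np.array(d["extrinsics"]);P=np.atleast_2d(P)
    c=(P-E[:3,3])@E[:3,:3]
    return np.c_[d["cx"]+d["fx"]*c[:,0]/-c[:,2], d["cy"]-d["fy"]*c[:,1]/-c[:,2]]
def back(d,u,v,z):
    E=np.array(d["extrinsics"]);r=E[:3,:3]@np.array([(u-d["cx"])/d["fx"],-(v-d["cy"])/d["fy"],-1])
    return E[:3,3]+r*(z-E[2,3])/r[2]
def circ(x,y,z,r,n=90):
    t=np.linspace(0,2*np.pi,n,endpoint=False);return np.c_[x+r*np.cos(t),y+r*np.sin(t),0*t+z]
def rect(x,y,z,a,w,h,n=60):
    s=np.linspace(-.5,.5,n);o=s*0
    L=np.r_[np.c_[s*w,o-h/2],np.c_[s*w,o+h/2],np.c_[o-w/2,s*h],np.c_[o+w/2,s*h]]
    R=np.array([[np.cos(a),-np.sin(a)],[np.sin(a),np.cos(a)]]);L=L@R.T+[x,y]
    return np.c_[L,L[:,0]*0+z]
def grad(img,s=1.0):
    g=cv2.GaussianBlur(img.astype(np.float32),(0,0),s)
    return np.sqrt(sum(cv2.Sobel(g,cv2.CV_32F,i,1-i)**2 for i in(0,1)).sum(2))
def score(d,G,P):
    q=proj(d,P).astype(np.float32)
    return cv2.remap(G,q[:,0].reshape(-1,1),q[:,1].reshape(-1,1),cv2.INTER_LINEAR).mean()
def fit(d,G,f,p0,steps):
    best=None
    for sc in (1,.35,.1):
        p=p0 if best is None else best[1]
        gr=np.meshgrid(*[np.array(p)[i]+sc*steps[i]*np.linspace(-1,1,9) for i in range(len(p))])
        for c in np.stack(gr,-1).reshape(-1,len(p)):
            s=score(d,G,f(*c))
            if best is None or s>best[0]: best=(s,c)
    return best
E
cat >m.py <<'E'
from bench import *
from h import *
d=snapshot("top");G=grad(d["pixels"])
out=d["pixels"][:,:,::-1].copy()
S=4;x0,y0=100,120
big=cv2.resize(out[y0:260,x0:300],None,fx=S,fy=S,interpolation=cv2.INTER_CUBIC);
X1=250;big2=cv2.resize(out[140:270,X1:420],None,fx=S,fy=S,interpolation=cv2.INTER_CUBIC)
def draw(P):
    q=proj(d,P)
    for a in q:
        for b,o in((big,(x0,y0)),(big2,(X1,140))):
            cv2.circle(b,(int((a[0]-o[0]+.5)*S),int((a[1]-o[1]+.5)*S)),0,(0,255,0),-1)
for n,u,v,z,r in [("C1",294,179,62,34),("C2",295,225,62,34),("C3",382,197,62,34),("C4",389,236,62,34),("ramekin",221,167,41,34),("jar",214.5,217.5,94,26),("tub",344,225,72,42),("pink",123,197,62,34)]:
    p=back(d,u,v,z)[:2]
    s,c=fit(d,G,lambda x,y:circ(x,y,z,r),p,(10,10));print(n,c.round(1),round(s));draw(circ(*c,z,r))
print("bottle",back(d,346,169,140))
for n,u,v,z,w,h,a in [("board",203,219,20,85,260,-10),("box",207,168,50,130,270,-18)]:
    p=back(d,u,v,z)[:2]
    s,c=fit(d,G,lambda x,y,t:rect(x,y,z,t,w,h),[*p,np.radians(a)],(16,16,.2));print(n,c.round(3),np.degrees(c[2]),round(s));draw(rect(c[0],c[1],z,c[2],w,h))
cv2.imwrite("pics/m1.png",big);cv2.imwrite("pics/m2.png",big2)
E
python3 m.py
```

```text
C1 [ 572.5 -110.8] 320
C2 [ 449.8 -113.3] 363
C3 [ 524.9 -342. ] 299
C4 [ 420.9 -355.6] 311
ramekin [612.   88.8] 333
jar [459.1  98.2] 638
tub [ 444.4 -236.7] 503
pink [519.5 352.8] 270
bottle [ 576.0906507  -232.31171766  140.        ]
board [ 4.41332e+02  1.22136e+02 -4.40000e-01] -25.183381570966816 120
box [ 5.96669e+02  1.23312e+02 -3.19000e-01] -18.286478897565413 240
```

View pics/m1.png

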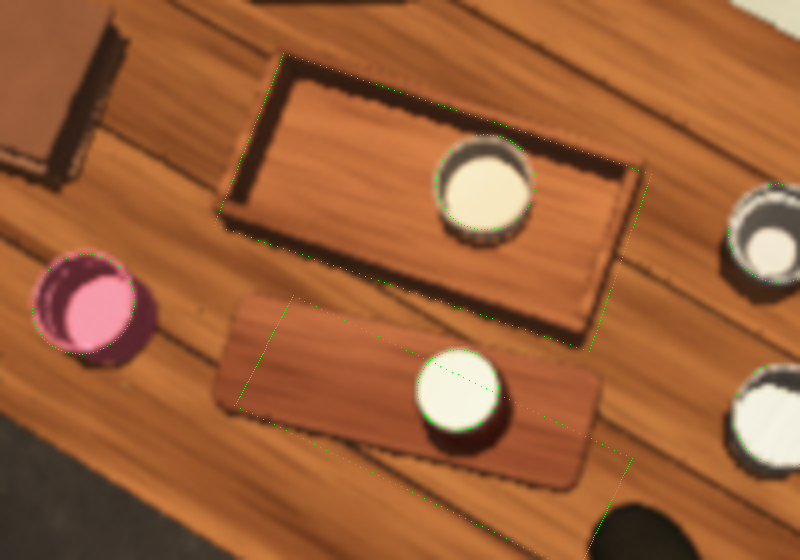

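View pics/m2.png

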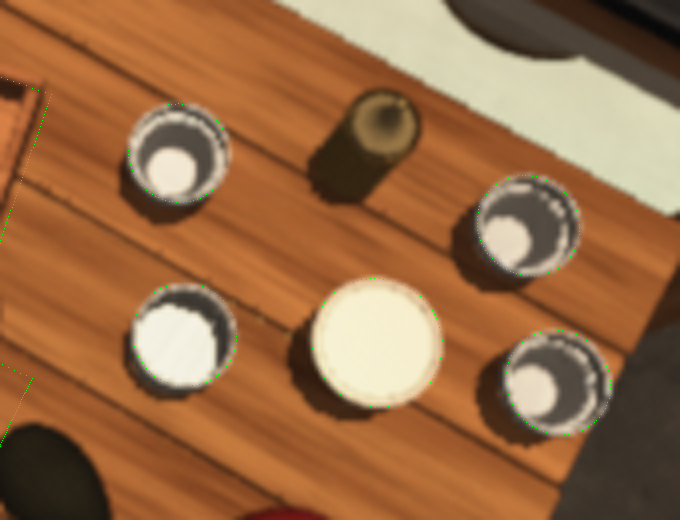

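```bash
python3 - <<'E'
s=open("m.py").read()
s=s.replace('("board",203,219,20,85,260,-10)','("board",201.3,217,20,85,260,-12.6)').replace('(16,16,.2)','(7,7,.05)').replace('("box",207,168,50,130,270,-18)','("box",206,168,50,130,270,-16)').replace('"pics/m1','"pics/m3').replace('"pics/m2','"pics/m4')
open("m.py","w").write(s)
E
python3 m.py|tail -3
```

```text
bottle [ 576.0906507  -232.31171766  140.        ]
board [ 4.66071e+02  1.41199e+02 -2.26000e-01] -12.922288759761088 109
box [ 5.96532e+02  1.23393e+02 -3.20000e-01] -18.327641042718973 240
```

View pics/m3.png

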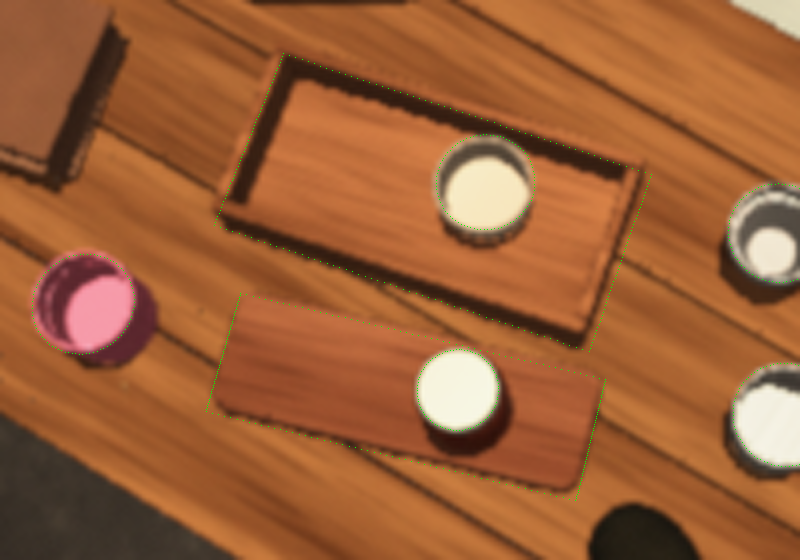

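```bash
cat >g.py <<'E'
# usage: python g.py X Y Z [yaw] ; cmd pose in cmd.json (x,y,z,yaw); prints tool-frame delta
import sys,json,numpy as np
x,y,z,psi=json.load(open("cmd.json"))
a=list(map(float,sys.argv[1:]));X,Y,Z=a[:3];p=np.radians(psi)
dx=np.cos(p)*(X-x)+np.sin(p)*(Y-y);dy=np.sin(p)*(X-x)-np.cos(p)*(Y-y)
print("dx %.1f dy %.1f dz %.1f"%(dx,dy,z-Z),"wz %.3f"%(-np.radians(a[3]-psi)) if len(a)>3 else "","dist %.0f"%np.linalg.norm([dx,dy,z-Z]))
E
cat >u.py <<'E'
# apply last move: python u.py dx dy dz wz
import sys,json,numpy as np
x,y,z,psi=json.load(open("cmd.json"));dx,dy,dz,wz=map(float,sys.argv[1:]);p=np.radians(psi)
x+=np.cos(p)*dx+np.sin(p)*dy;y+=np.sin(p)*dx-np.cos(p)*dy
json.dump([x,y,z-dz,psi-np.degrees(wz)],open("cmd.json","w"));print(open("cmd.json").read())
E
echo "[198.868,-566.09,404.692,19.354]">cmd.json; python3 g.py 421 -356 300
```

```text
dx 279.2 dy -124.6 dz 104.7  dist 323
```

Emit:
arm_command --plan '[{"dx": 28, "dy": -12, "dz": 0, "jaw": 0}, {"dx": 65, "dy": -29, "dz": 10, "jaw": 0}, {"dx": 105, "dy": -47, "dz": 25, "jaw": 0}, {"dx": 145, "dy": -65, "dz": 45, "jaw": 0}, {"dx": 185, "dy": -83, "dz": 65, "jaw": 0}, {"dx": 222, "dy": -99, "dz": 85, "jaw": 0}, {"dx": 255, "dy": -114, "dz": 98, "jaw": 0}, {"dx": 273, "dy": -122, "dz": 103, "jaw": 0}, {"dx": 279, "dy": -125, "dz": 105, "jaw": 0}, {"dx": 279, "dy": -125, "dz": 105, "jaw": 0}, {"dx": 279, "dy": -125, "dz": 105, "jaw": 0}, {"dx": 279, "dy": -125, "dz": 105, "jaw": 0}]'

```text
invalid input
```

```bash
python3 u.py 279 -125 105 0; cat >w.py <<'E'
# wrist check: python w.py name [x y z r]...  fit circles
import sys
from bench import *
from h import *
n=sys.argv[1];s=sense();print("t",s["time"],"tcp",s["tool_pos"].round(1),s["tcp_rot"].round(1),"F",s["ft_force"].round(1),"gap",round(s["finger_gap"],1))
cam=sys.argv[2];d=snapshot(cam);G=grad(d["pixels"]);o=d["pixels"][:,:,::-1].copy()
S=1.5;o=cv2.resize(o,None,fx=S,fy=S,interpolation=cv2.INTER_CUBIC)
a=list(map(float,sys.argv[3:]))
for i in range(0,len(a),4):
    x,y,z,r=a[i:i+4];sc,c=fit(d,G,lambda X,Y:circ(X,Y,z,r),(x,y),(8,8));print("fit",c.round(1),round(sc))
    for q in proj(d,circ(*c,z,r)):
        cv2.circle(o,(int(q[0]*S+.75),int(q[1]*S+.75)),0,(0,255,0),-1)
cv2.imwrite(f"pics/{n}.png",o)
E
python3 w.py w1 wrist 420.9 -355.6 62 34
```

```text
[420.67596971079803, -355.69222298519, 299.692, 19.354]
t 1.85 tcp [ 198.9 -566.1  404.7] [-180.    -0.    19.4] F [ 0.  -0.   1.1] gap 85.5
fit [ 412.9 -363.6] 0
```

View pics/w1.png

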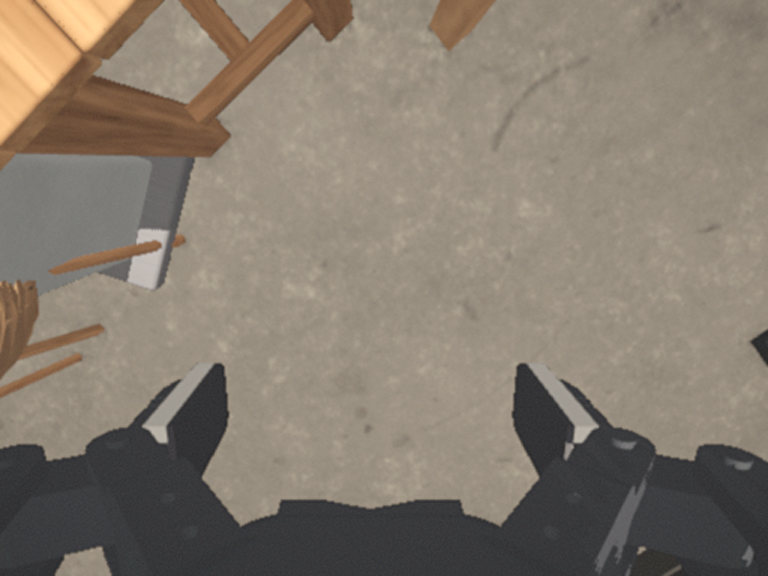

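Emit:
arm_command --plan '[{"dx": 28, "dy": -12, "dz": 0, "wx": 0, "wy": 0, "wz": 0, "jaw": 0}, {"dx": 65, "dy": -29, "dz": 10, "wx": 0, "wy": 0, "wz": 0, "jaw": 0}, {"dx": 105, "dy": -47, "dz": 25, "wx": 0, "wy": 0, "wz": 0, "jaw": 0}, {"dx": 145, "dy": -65, "dz": 45, "wx": 0, "wy": 0, "wz": 0, "jaw": 0}, {"dx": 185, "dy": -83, "dz": 65, "wx": 0, "wy": 0, "wz": 0, "jaw": 0}, {"dx": 222, "dy": -99, "dz": 85, "wx": 0, "wy": 0, "wz": 0, "jaw": 0}, {"dx": 255, "dy": -114, "dz": 98, "wx": 0, "wy": 0, "wz": 0, "jaw": 0}, {"dx": 273, "dy": -122, "dz": 103, "wx": 0, "wy": 0, "wz": 0, "jaw": 0}, {"dx": 279, "dy": -125, "dz": 105, "wx": 0, "wy": 0, "wz": 0, "jaw": 0}, {"dx": 279, "dy": -125, "dz": 105, "wx": 0, "wy": 0, "wz": 0, "jaw": 0}, {"dx": 279, "dy": -125, "dz": 105, "wx": 0, "wy": 0, "wz": 0, "jaw": 0}]' --squeeze 40

```text
time: 3.0
tool_pos: [420.3, -356.5, 300.3]
tcp_rot: [179.9, 0.0, 19.3]
ft_force: [-0.6, 0.2, -0.6]
finger_gap: 85.4
```

```bash
cd .;python3 w.py w2 wrist 420.9 -355.6 62 34
```

```text
t 3.0 tcp [ 420.3 -356.5  300.3] [179.9   0.   19.3] F [-0.6  0.2 -0.6] gap 85.4
fit [ 419.4 -358.9] 228
```

View pics/w2.png

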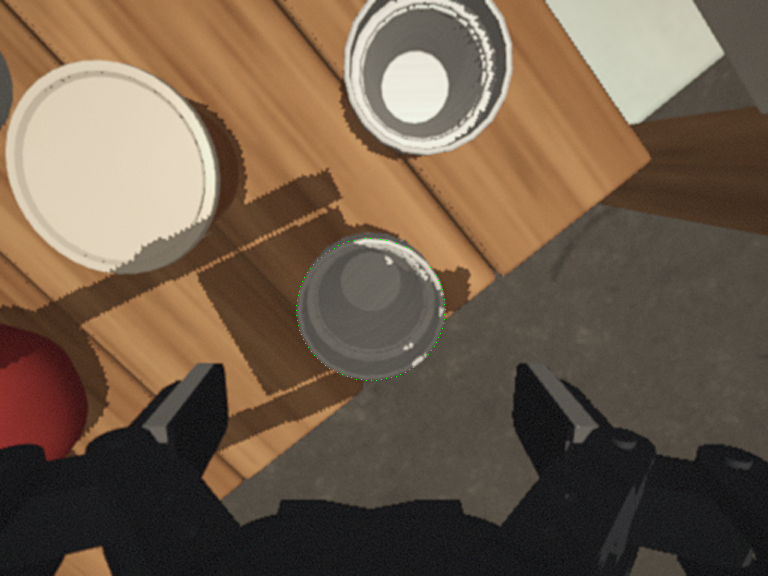

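Emit:
arm_command --plan '[{"dx": 0, "dy": 0.5, "dz": 20, "wx": 0, "wy": 0, "wz": 0, "jaw": 0}, {"dx": 0, "dy": 0.5, "dz": 45, "wx": 0, "wy": 0, "wz": 0, "jaw": 0}, {"dx": 0, "dy": 0.5, "dz": 70, "wx": 0, "wy": 0, "wz": 0, "jaw": 0}, {"dx": 0, "dy": 0.5, "dz": 90, "wx": 0, "wy": 0, "wz": 0, "jaw": 0}, {"dx": 0, "dy": 0.5, "dz": 98, "wx": 0, "wy": 0, "wz": 0, "jaw": 0}, {"dx": 0, "dy": 0.5, "dz": 98, "wx": 0, "wy": 0, "wz": 0, "jaw": 0}, {"dx": 0, "dy": 0.5, "dz": 98, "wx": 0, "wy": 0, "wz": 0, "jaw": 0.3}, {"dx": 0, "dy": 0.5, "dz": 98, "wx": 0, "wy": 0, "wz": 0, "jaw": 0.4}, {"dx": 0, "dy": 0.5, "dz": 98, "wx": 0, "wy": 0, "wz": 0, "jaw": 0.5}, {"dx": 0, "dy": 0.5, "dz": 98, "wx": 0, "wy": 0, "wz": 0, "jaw": 0.5}]' --squeeze 35

```text
time: 4.05
tool_pos: [421.5, -356.9, 203.6]
tcp_rot: [179.8, -0.1, 19.4]
ft_force: [-1.5, 1.0, 7.0]
finger_gap: 67.0
```

```bash
cd .;python3 u.py 0 .5 98 0; python3 w.py w3 wrist; python3 g.py 480 200 330 77;python3 g.py 420 -357 380
```

```text
[420.8416715894131, -356.1639675001803, 201.692, 19.354]
t 4.05 tcp [ 421.5 -356.9  203.6] [ 1.798e+02 -1.000e-01  1.940e+01] F [-1.5  1.   7. ] gap 67.0
dx 240.1 dy -505.1 dz -128.3 wz -1.006 dist 574
dx -1.1 dy 0.5 dz -178.3  dist 178
```

View pics/w3.png

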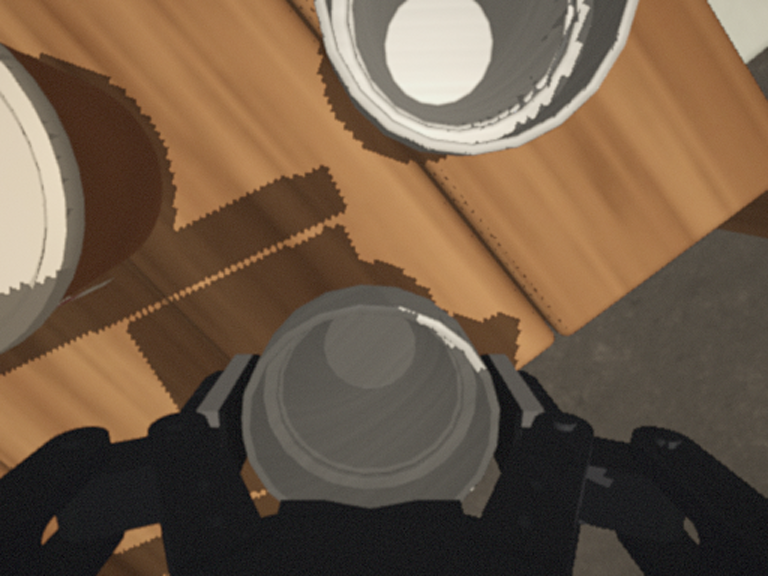

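Emit:
arm_command --plan '[{"dx": 0, "dy": 0, "dz": -8, "wx": 0, "wy": 0, "wz": 0, "jaw": 0.5}, {"dx": 0, "dy": 0, "dz": -25, "wx": 0, "wy": 0, "wz": 0, "jaw": 0.5}, {"dx": 0, "dy": 0, "dz": -55, "wx": 0, "wy": 0, "wz": 0, "jaw": 0.5}, {"dx": 0, "dy": 0, "dz": -95, "wx": 0, "wy": 0, "wz": 0, "jaw": 0.5}, {"dx": 0, "dy": 0, "dz": -135, "wx": 0, "wy": 0, "wz": 0, "jaw": 0.5}, {"dx": 0, "dy": 0, "dz": -165, "wx": 0, "wy": 0, "wz": 0, "jaw": 0.5}, {"dx": 0, "dy": 0, "dz": -178, "wx": 0, "wy": 0, "wz": 0, "jaw": 0.5}, {"dx": 0, "dy": 0, "dz": -178, "wx": 0, "wy": 0, "wz": 0, "jaw": 0.5}]'

```text
time: 4.9
tool_pos: [421.2, -356.5, 382.1]
tcp_rot: [179.8, -0.1, 19.4]
ft_force: [0.6, 0.2, -1.5]
finger_gap: 66.6
```

```bash
cd .;python3 u.py 0 0 -178 0; python3 w.py w4 wrist; python3 g.py 480 200 380 77
```

```text
[420.8416715894131, -356.1639675001803, 379.692, 19.354]
t 4.9 tcp [ 421.2 -356.5  382.1] [ 1.798e+02 -1.000e-01  1.940e+01] F [ 0.6  0.2 -1.5] gap 66.6
dx 240.1 dy -505.1 dz -0.3 wz -1.006 dist 559
```

View pics/w4.png

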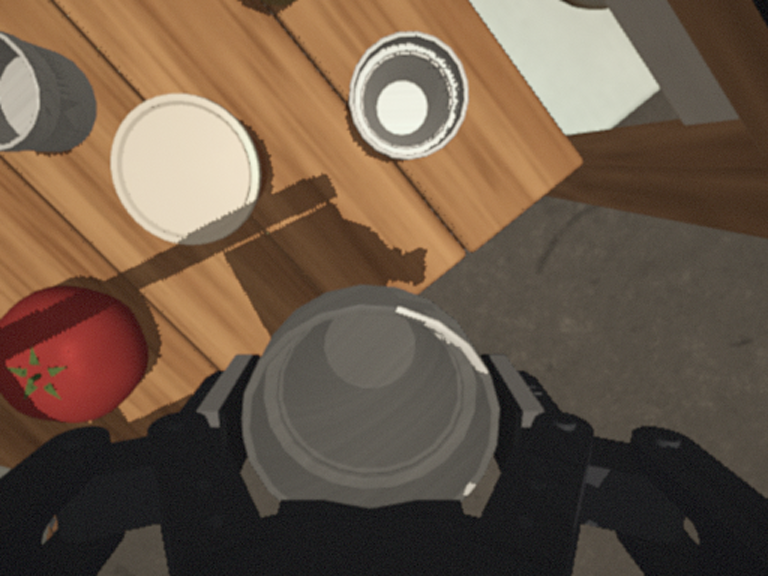

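Emit:
arm_command --plan '[{"dx": 7, "dy": -15, "dz": 0, "wx": 0, "wy": 0, "wz": -0.03, "jaw": 0.5}, {"dx": 19, "dy": -40, "dz": 0, "wx": 0, "wy": 0, "wz": -0.08, "jaw": 0.5}, {"dx": 36, "dy": -76, "dz": 0, "wx": 0, "wy": 0, "wz": -0.15, "jaw": 0.5}, {"dx": 53, "dy": -111, "dz": 0, "wx": 0, "wy": 0, "wz": -0.22, "jaw": 0.5}, {"dx": 72, "dy": -151, "dz": 0, "wx": 0, "wy": 0, "wz": -0.3, "jaw": 0.5}, {"dx": 91, "dy": -192, "dz": 0, "wx": 0, "wy": 0, "wz": -0.38, "jaw": 0.5}, {"dx": 110, "dy": -232, "dz": 0, "wx": 0, "wy": 0, "wz": -0.46, "jaw": 0.5}, {"dx": 130, "dy": -273, "dz": 0, "wx": 0, "wy": 0, "wz": -0.54, "jaw": 0.5}, {"dx": 149, "dy": -313, "dz": 0, "wx": 0, "wy": 0, "wz": -0.62, "jaw": 0.5}, {"dx": 168, "dy": -354, "dz": 0, "wx": 0, "wy": 0, "wz": -0.7, "jaw": 0.5}, {"dx": 187, "dy": -394, "dz": 0, "wx": 0, "wy": 0, "wz": -0.78, "jaw": 0.5}, {"dx": 204, "dy": -429, "dz": 0, "wx": 0, "wy": 0, "wz": -0.85, "jaw": 0.5}]'

```text
time: 6.15
tool_pos: [469.7, 118.9, 377.1]
tcp_rot: [-179.8, 0.1, 68.4]
ft_force: [-0.2, -1.4, -1.3]
finger_gap: 66.5
```

```bash
cd .;python3 u.py 204 -429 0 -.85; python3 g.py 480 200 240 77
```

```text
[471.1412218536734, 116.1991928364543, 379.692, 68.05541258611997]
dx 81.0 dy -23.1 dz 139.7 wz -0.156 dist 163
```

Emit:
arm_command --plan '[{"dx": 24, "dy": -7, "dz": 0, "wx": 0, "wy": 0, "wz": -0.05, "jaw": 0.5}, {"dx": 50, "dy": -14, "dz": 5, "wx": 0, "wy": 0, "wz": -0.1, "jaw": 0.5}, {"dx": 70, "dy": -20, "dz": 20, "wx": 0, "wy": 0, "wz": -0.14, "jaw": 0.5}, {"dx": 79, "dy": -23, "dz": 45, "wx": 0, "wy": 0, "wz": -0.156, "jaw": 0.5}, {"dx": 81, "dy": -23, "dz": 75, "wx": 0, "wy": 0, "wz": -0.156, "jaw": 0.5}, {"dx": 81, "dy": -23, "dz": 105, "wx": 0, "wy": 0, "wz": -0.156, "jaw": 0.5}, {"dx": 81, "dy": -23, "dz": 128, "wx": 0, "wy": 0, "wz": -0.156, "jaw": 0.5}, {"dx": 81, "dy": -23, "dz": 140, "wx": 0, "wy": 0, "wz": -0.156, "jaw": 0.5}, {"dx": 81, "dy": -23, "dz": 140, "wx": 0, "wy": 0, "wz": -0.156, "jaw": 0.5}]'

```text
time: 7.05
tool_pos: [478.0, 199.7, 236.2]
tcp_rot: [-179.7, 0.2, 77.0]
ft_force: [-0.8, 0.4, -0.4]
finger_gap: 66.7
```

```bash
cd .;python3 u.py 81 -23 140 -.156; python3 w.py w5 wrist; python3 w.py t5 side
```

```text
[480.078156848483, 199.92571905663465, 239.692, 76.99355419016081]
t 7.05 tcp [478.  199.7 236.2] [-179.7    0.2   77. ] F [-0.8  0.4 -0.4] gap 66.7
t 7.1 tcp [479.  199.9 238.3] [-1.798e+02  1.000e-01  7.700e+01] F [-0.4  0.1 -0.6] gap 66.5
```

View pics/w5.png

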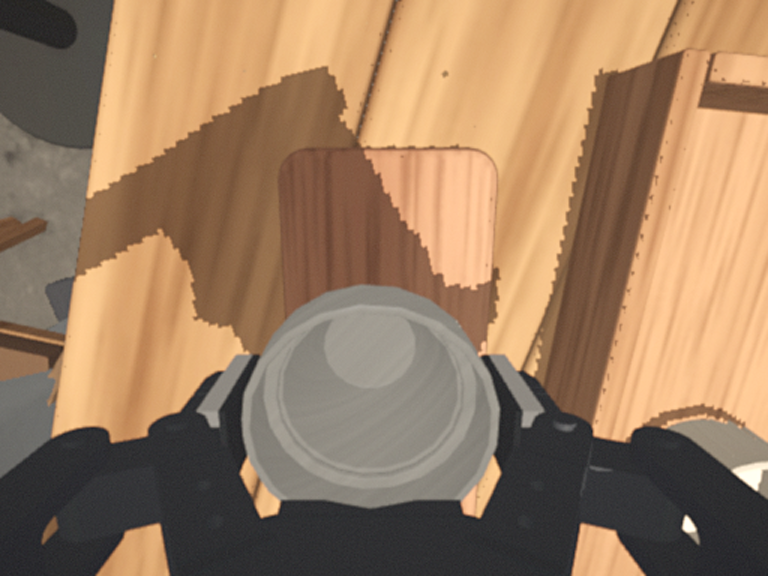

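View pics/t5.png

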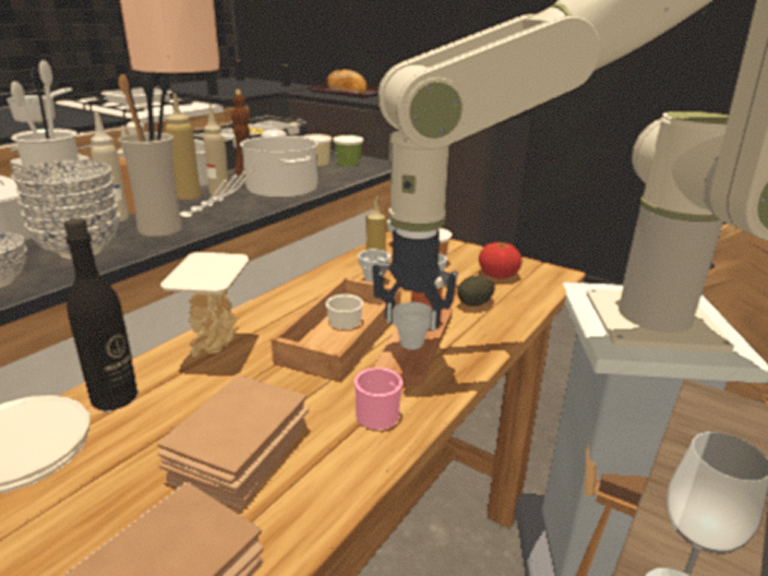

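Emit:
arm_command --plan '[{"dx": 0, "dy": 2, "dz": 4, "wx": 0, "wy": 0, "wz": 0, "jaw": 0.5}, {"dx": 0, "dy": 4, "dz": 8, "wx": 0, "wy": 0, "wz": 0, "jaw": 0.5}, {"dx": 0, "dy": 4, "dz": 12, "wx": 0, "wy": 0, "wz": 0, "jaw": 0.5}, {"dx": 0, "dy": 4, "dz": 15, "wx": 0, "wy": 0, "wz": 0, "jaw": 0.5}, {"dx": 0, "dy": 4, "dz": 16, "wx": 0, "wy": 0, "wz": 0, "jaw": 0.5}, {"dx": 0, "dy": 4, "dz": 16, "wx": 0, "wy": 0, "wz": 0, "jaw": 0.5}]'

```text
time: 7.75
tool_pos: [484.0, 199.0, 223.7]
tcp_rot: [-180.0, 0.0, 77.0]
ft_force: [-0.5, 0.2, -0.6]
finger_gap: 66.4
```

Emit:
arm_command --plan '[{"dx": 0, "dy": 0, "dz": 1, "wx": 0, "wy": 0, "wz": 0, "jaw": 0.5}, {"dx": 0, "dy": 0, "dz": 2, "wx": 0, "wy": 0, "wz": 0, "jaw": 0.5}, {"dx": 0, "dy": 0, "dz": 2.5, "wx": 0, "wy": 0, "wz": 0, "jaw": 0.5}, {"dx": 0, "dy": 0, "dz": 2.5, "wx": 0, "wy": 0, "wz": 0, "jaw": 0.5}]'

```text
time: 8.15
tool_pos: [484.2, 199.2, 223.5]
tcp_rot: [180.0, -0.0, 77.0]
ft_force: [-11.0, -3.7, 22.9]
finger_gap: 67.0
```

Emit:
arm_command --plan '[{"dx": 0, "dy": 0, "dz": -1.5, "wx": 0, "wy": 0, "wz": 0, "jaw": 0.5}, {"dx": 0, "dy": 0, "dz": -1.5, "wx": 0, "wy": 0, "wz": 0, "jaw": 0.15}, {"dx": 0, "dy": 0, "dz": -1.5, "wx": 0, "wy": 0, "wz": 0, "jaw": 0}, {"dx": 0, "dy": 0, "dz": -1.5, "wx": 0, "wy": 0, "wz": 0, "jaw": 0}, {"dx": 0, "dy": 0, "dz": -10, "wx": 0, "wy": 0, "wz": 0, "jaw": 0}, {"dx": 0, "dy": 0, "dz": -30, "wx": 0, "wy": 0, "wz": 0, "jaw": 0}, {"dx": 0, "dy": 0, "dz": -65, "wx": 0, "wy": 0, "wz": 0, "jaw": 0}, {"dx": 0, "dy": 0, "dz": -105, "wx": 0, "wy": 0, "wz": 0, "jaw": 0}, {"dx": 0, "dy": 0, "dz": -135, "wx": 0, "wy": 0, "wz": 0, "jaw": 0}, {"dx": 0, "dy": 0, "dz": -150, "wx": 0, "wy": 0, "wz": 0, "jaw": 0}, {"dx": 0, "dy": 0, "dz": -150, "wx": 0, "wy": 0, "wz": 0, "jaw": 0}]'

```text
time: 9.25
tool_pos: [484.7, 199.2, 374.0]
tcp_rot: [179.8, -0.1, 77.0]
ft_force: [1.0, 0.3, -0.2]
finger_gap: 85.2
```

```bash
cd .;python3 u.py 0 4 16 0; python3 u.py 0 0 2.5 0;python3 u.py 0 0 -150 0; python3 w.py w6 wrist 484 199 82 34;python3 g.py 572.5 -111 372 19
```

```text
[483.9755358544416, 199.02547637606847, 223.692, 76.99355419016081]
[483.9755358544416, 199.02547637606847, 221.192, 76.99355419016081]
[483.9755358544416, 199.02547637606847, 371.192, 76.99355419016081]
t 9.25 tcp [484.7 199.2 374. ] [ 1.798e+02 -1.000e-01  7.700e+01] F [ 1.   0.3 -0.2] gap 85.2
fit [483.1 198.6] 199
dx -282.1 dy 156.0 dz -0.8 wz 1.012 dist 322
```

View pics/w6.png

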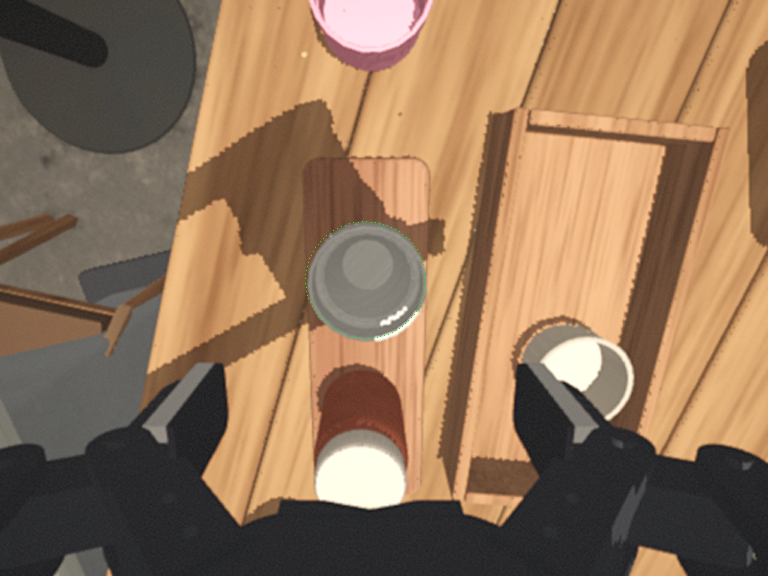

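Emit:
arm_command --plan '[{"dx": -14, "dy": 8, "dz": 0, "wx": 0, "wy": 0, "wz": 0, "jaw": 0}, {"dx": -42, "dy": 23, "dz": 0, "wx": 0, "wy": 0, "wz": 0, "jaw": 0}, {"dx": -80, "dy": 44, "dz": 5, "wx": 0, "wy": 0, "wz": 0, "jaw": 0}, {"dx": -120, "dy": 66, "dz": 15, "wx": 0, "wy": 0, "wz": 0, "jaw": 0}, {"dx": -160, "dy": 88, "dz": 28, "wx": 0, "wy": 0, "wz": 0, "jaw": 0}, {"dx": -200, "dy": 111, "dz": 42, "wx": 0, "wy": 0, "wz": 0, "jaw": 0}, {"dx": -236, "dy": 131, "dz": 56, "wx": 0, "wy": 0, "wz": 0, "jaw": 0}, {"dx": -264, "dy": 146, "dz": 66, "wx": 0, "wy": 0, "wz": 0, "jaw": 0}, {"dx": -279, "dy": 154, "dz": 70, "wx": 0, "wy": 0, "wz": 0, "jaw": 0}, {"dx": -282, "dy": 156, "dz": 71, "wx": 0, "wy": 0, "wz": 0, "jaw": 0}, {"dx": -282, "dy": 156, "dz": 71, "wx": 0, "wy": 0, "wz": 0, "jaw": 0}]'

```text
time: 10.4
tool_pos: [572.2, -110.5, 299.0]
tcp_rot: [-179.9, -0.0, 77.0]
ft_force: [0.3, 0.7, 0.6]
finger_gap: 85.5
```

```bash
cd .;python3 u.py -282 156 71 0; python3 w.py w7 wrist 572.5 -111 62 34
```

```text
[572.5062081069129, -110.84920808609525, 300.192, 76.99355419016081]
t 10.4 tcp [ 572.2 -110.5  299. ] [-179.9   -0.    77. ] F [0.3 0.7 0.6] gap 85.5
fit [ 572.3 -114.1] 201
```

View pics/w7.png

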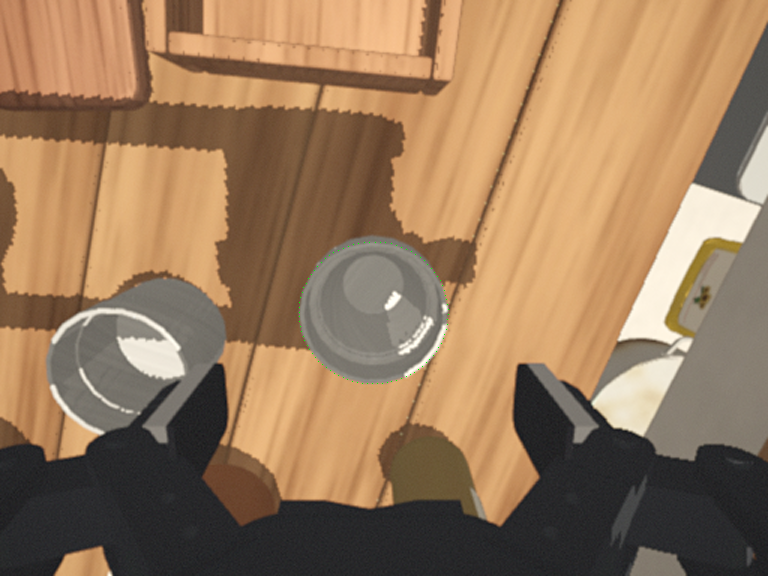

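Emit:
arm_command --plan '[{"dx": -1.5, "dy": 0, "dz": 20, "wx": 0, "wy": 0, "wz": 0, "jaw": 0}, {"dx": -1.5, "dy": 0, "dz": 45, "wx": 0, "wy": 0, "wz": 0, "jaw": 0}, {"dx": -1.5, "dy": 0, "dz": 70, "wx": 0, "wy": 0, "wz": 0, "jaw": 0}, {"dx": -1.5, "dy": 0, "dz": 90, "wx": 0, "wy": 0, "wz": 0, "jaw": 0}, {"dx": -1.5, "dy": 0, "dz": 96.5, "wx": 0, "wy": 0, "wz": 0, "jaw": 0}, {"dx": -1.5, "dy": 0, "dz": 96.5, "wx": 0, "wy": 0, "wz": 0, "jaw": 0}, {"dx": -1.5, "dy": 0, "dz": 96.5, "wx": 0, "wy": 0, "wz": 0, "jaw": 0.3}, {"dx": -1.5, "dy": 0, "dz": 96.5, "wx": 0, "wy": 0, "wz": 0, "jaw": 0.4}, {"dx": -1.5, "dy": 0, "dz": 96.5, "wx": 0, "wy": 0, "wz": 0, "jaw": 0.5}, {"dx": -1.5, "dy": 0, "dz": 96.5, "wx": 0, "wy": 0, "wz": 0, "jaw": 0.5}]'

```text
time: 11.45
tool_pos: [573.0, -112.3, 205.6]
tcp_rot: [179.8, -0.0, 77.0]
ft_force: [-0.7, 1.0, 6.4]
finger_gap: 65.9
```

Emit:
arm_command --plan '[{"dx": 0, "dy": 0, "dz": -8, "wx": 0, "wy": 0, "wz": 0, "jaw": 0.5}, {"dx": 0, "dy": 0, "dz": -25, "wx": 0, "wy": 0, "wz": 0, "jaw": 0.5}, {"dx": 0, "dy": 0, "dz": -55, "wx": 0, "wy": 0, "wz": 0, "jaw": 0.5}, {"dx": 0, "dy": 0, "dz": -90, "wx": 0, "wy": 0, "wz": 0, "jaw": 0.5}, {"dx": 0, "dy": 0, "dz": -125, "wx": 0, "wy": 0, "wz": 0, "jaw": 0.5}, {"dx": 0, "dy": 0, "dz": -145, "wx": 0, "wy": 0, "wz": 0, "jaw": 0.5}, {"dx": 0, "dy": 0, "dz": -156.5, "wx": 0, "wy": 0, "wz": 0, "jaw": 0.5}, {"dx": 0, "dy": 0, "dz": -156.5, "wx": 0, "wy": 0, "wz": 0, "jaw": 0.5}]'

```text
time: 12.25
tool_pos: [572.6, -112.5, 362.4]
tcp_rot: [179.8, 0.0, 77.0]
ft_force: [0.0, -0.2, -1.5]
finger_gap: 65.6
```

```bash
cd .;python3 u.py -1.5 0 96.5 0;python3 u.py 0 0 -156.5 0;  python3 w.py w8 wrist 572.5 -111 219 34;python3 g.py 483.5 199 360
```

```text
[572.1686171017006, -112.31072521332973, 203.692, 76.99355419016081]
[572.1686171017006, -112.31072521332973, 360.192, 76.99355419016081]
t 12.25 tcp [ 572.6 -112.5  362.4] [179.8   0.   77. ] F [ 0.  -0.2 -1.5] gap 65.6
fit [ 572.7 -115. ] 168
dx 283.4 dy -156.5 dz 0.2  dist 324
```

View pics/w8.png

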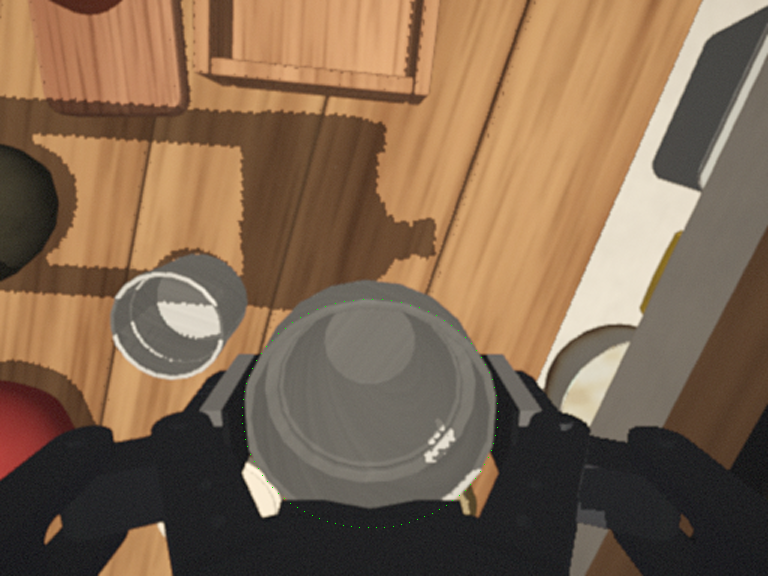

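Emit:
arm_command --plan '[{"dx": 14, "dy": -8, "dz": 0, "wx": 0, "wy": 0, "wz": 0, "jaw": 0.5}, {"dx": 42, "dy": -23, "dz": 0, "wx": 0, "wy": 0, "wz": 0, "jaw": 0.5}, {"dx": 78, "dy": -43, "dz": 0, "wx": 0, "wy": 0, "wz": 0, "jaw": 0.5}, {"dx": 116, "dy": -64, "dz": 0, "wx": 0, "wy": 0, "wz": 0, "jaw": 0.5}, {"dx": 154, "dy": -85, "dz": 0, "wx": 0, "wy": 0, "wz": 0, "jaw": 0.5}, {"dx": 192, "dy": -106, "dz": 0, "wx": 0, "wy": 0, "wz": 0, "jaw": 0.5}, {"dx": 228, "dy": -126, "dz": 5, "wx": 0, "wy": 0, "wz": 0, "jaw": 0.5}, {"dx": 256, "dy": -141, "dz": 15, "wx": 0, "wy": 0, "wz": 0, "jaw": 0.5}, {"dx": 275, "dy": -151, "dz": 28, "wx": 0, "wy": 0, "wz": 0, "jaw": 0.5}, {"dx": 282, "dy": -155, "dz": 42, "wx": 0, "wy": 0, "wz": 0, "jaw": 0.5}, {"dx": 283.5, "dy": -156, "dz": 50, "wx": 0, "wy": 0, "wz": 0, "jaw": 0.5}, {"dx": 283.5, "dy": -156, "dz": 50, "wx": 0, "wy": 0, "wz": 0, "jaw": 0.5}]'

```text
time: 13.5
tool_pos: [483.0, 198.6, 307.6]
tcp_rot: [-179.8, 0.1, 77.0]
ft_force: [-0.1, -0.0, -1.4]
finger_gap: 65.5
```

```bash
cd .;python3 u.py 283.5 -156 50 0; python3 w.py w9 wrist;python3 w.py s9 side
```

```text
[483.9755358544416, 199.02547637606838, 310.192, 76.99355419016081]
t 13.5 tcp [483.  198.6 307.6] [-1.798e+02  1.000e-01  7.700e+01] F [-0.1 -0.  -1.4] gap 65.5
t 13.55 tcp [483.6 198.3 308.9] [-1.799e+02  1.000e-01  7.700e+01] F [ 0.5  0.  -0.5] gap 65.2
```

View pics/w9.png

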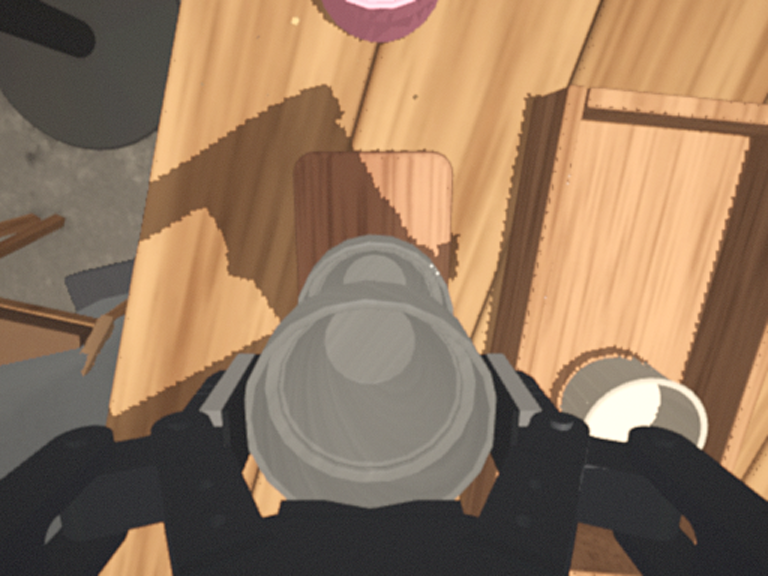

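View pics/s9.png

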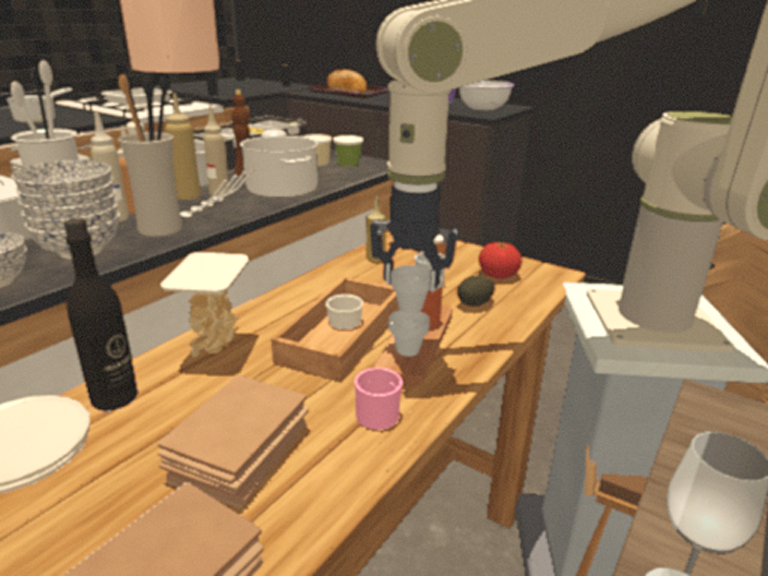

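Emit:
arm_command --plan '[{"dx": 0, "dy": 1, "dz": 10, "wx": 0, "wy": 0, "wz": 0, "jaw": 0.5}, {"dx": 0, "dy": 1, "dz": 22, "wx": 0, "wy": 0, "wz": 0, "jaw": 0.5}, {"dx": 0, "dy": 1, "dz": 34, "wx": 0, "wy": 0, "wz": 0, "jaw": 0.5}, {"dx": 0, "dy": 1, "dz": 44, "wx": 0, "wy": 0, "wz": 0, "jaw": 0.5}, {"dx": 0, "dy": 1, "dz": 52, "wx": 0, "wy": 0, "wz": 0, "jaw": 0.5}, {"dx": 0, "dy": 1, "dz": 58, "wx": 0, "wy": 0, "wz": 0, "jaw": 0.5}, {"dx": 0, "dy": 1, "dz": 60, "wx": 0, "wy": 0, "wz": 0, "jaw": 0.5}, {"dx": 0, "dy": 1, "dz": 60, "wx": 0, "wy": 0, "wz": 0, "jaw": 0.5}]'

```text
time: 14.4
tool_pos: [484.9, 198.8, 250.0]
tcp_rot: [-180.0, 0.0, 77.0]
ft_force: [0.1, -0.3, -1.0]
finger_gap: 65.6
```

Emit:
arm_command --plan '[{"dx": 0, "dy": 0, "dz": 2, "wx": 0, "wy": 0, "wz": 0, "jaw": 0.5}, {"dx": 0, "dy": 0, "dz": 3, "wx": 0, "wy": 0, "wz": 0, "jaw": 0.5}, {"dx": 0, "dy": 0, "dz": 4, "wx": 0, "wy": 0, "wz": 0, "jaw": 0.5}, {"dx": 0, "dy": 0, "dz": 4, "wx": 0, "wy": 0, "wz": 0, "jaw": 0.5}]'

```text
time: 14.8
tool_pos: [485.4, 199.2, 248.6]
tcp_rot: [179.9, -0.1, 77.0]
ft_force: [-5.8, -2.2, 14.5]
finger_gap: 65.3
```

Emit:
arm_command --plan '[{"dx": 0, "dy": 0, "dz": 2, "wx": 0, "wy": 0, "wz": 0, "jaw": 0.5}, {"dx": 0, "dy": 0, "dz": 2, "wx": 0, "wy": 0, "wz": 0, "jaw": 0.2}, {"dx": 0, "dy": 0, "dz": 2, "wx": 0, "wy": 0, "wz": 0, "jaw": 0}, {"dx": 0, "dy": 0, "dz": 2, "wx": 0, "wy": 0, "wz": 0, "jaw": 0}, {"dx": 0, "dy": 0, "dz": -6, "wx": 0, "wy": 0, "wz": 0, "jaw": 0}, {"dx": 0, "dy": 0, "dz": -25, "wx": 0, "wy": 0, "wz": 0, "jaw": 0}, {"dx": 0, "dy": 0, "dz": -55, "wx": 0, "wy": 0, "wz": 0, "jaw": 0}, {"dx": 0, "dy": 0, "dz": -90, "wx": 0, "wy": 0, "wz": 0, "jaw": 0}, {"dx": 0, "dy": 0, "dz": -115, "wx": 0, "wy": 0, "wz": 0, "jaw": 0}, {"dx": 0, "dy": 0, "dz": -126, "wx": 0, "wy": 0, "wz": 0, "jaw": 0}, {"dx": 0, "dy": 0, "dz": -126, "wx": 0, "wy": 0, "wz": 0, "jaw": 0}]'

```text
time: 15.9
tool_pos: [485.5, 198.9, 374.1]
tcp_rot: [179.8, -0.1, 77.0]
ft_force: [-0.5, -0.4, -0.7]
finger_gap: 85.4
```

```bash
cd .;python3 u.py 0 1 60 0;python3 u.py 0 0 4 0;python3 u.py 0 0 -126 0; python3 w.py w10 wrist 484 199 102 34;python3 w.py s10 side;python3 g.py 524.9 -343.5 310; python3 - <<'E'
import cv2
a=cv2.imread("pics/s10.png");cv2.imwrite("pics/s10c.png",cv2.resize(a[240:400,340:480],None,fx=4,fy=3.7,interpolation=cv2.INTER_CUBIC))
E
```

```text
[484.94988060593124, 198.80041570592684, 250.192, 76.99355419016081]
[484.94988060593124, 198.80041570592684, 246.192, 76.99355419016081]
[484.94988060593124, 198.80041570592684, 372.192, 76.99355419016081]
t 15.9 tcp [485.5 198.9 374.1] [ 1.798e+02 -1.000e-01  7.700e+01] F [-0.5 -0.4 -0.7] gap 85.4
fit [485.1 198.8] 180
t 15.95 tcp [485.  198.8 372.2] [180.  -0.  77.] F [ 0.8 -0.  -0.9] gap 85.6
dx -519.4 dy 161.0 dz 62.2  dist 547
```

View pics/w10.png

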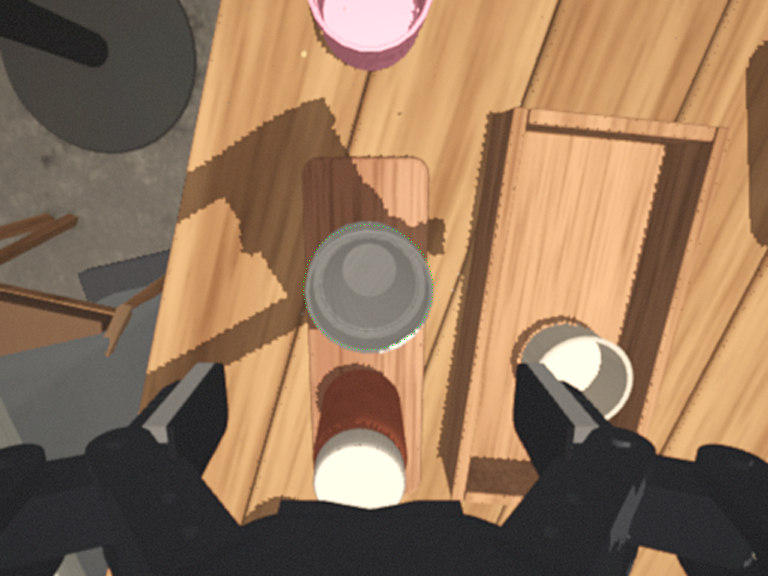

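View pics/s10c.png

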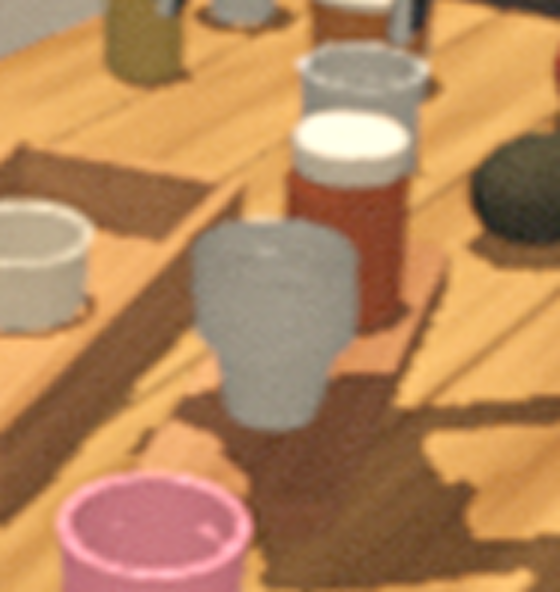

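Emit:
arm_command --plan '[{"dx": -14, "dy": 4, "dz": 0, "wx": 0, "wy": 0, "wz": 0, "jaw": 0}, {"dx": -40, "dy": 12, "dz": 0, "wx": 0, "wy": 0, "wz": 0, "jaw": 0}, {"dx": -76, "dy": 24, "dz": 0, "wx": 0, "wy": 0, "wz": 0, "jaw": 0}, {"dx": -116, "dy": 36, "dz": 0, "wx": 0, "wy": 0, "wz": 0, "jaw": 0}, {"dx": -158, "dy": 49, "dz": 0, "wx": 0, "wy": 0, "wz": 0, "jaw": 0}, {"dx": -200, "dy": 62, "dz": 0, "wx": 0, "wy": 0, "wz": 0, "jaw": 0}, {"dx": -242, "dy": 75, "dz": 0, "wx": 0, "wy": 0, "wz": 0, "jaw": 0}, {"dx": -284, "dy": 88, "dz": 0, "wx": 0, "wy": 0, "wz": 0, "jaw": 0}, {"dx": -326, "dy": 101, "dz": 0, "wx": 0, "wy": 0, "wz": 0, "jaw": 0}, {"dx": -368, "dy": 114, "dz": 0, "wx": 0, "wy": 0, "wz": 0, "jaw": 0}, {"dx": -410, "dy": 127, "dz": 0, "wx": 0, "wy": 0, "wz": 0, "jaw": 0}, {"dx": -450, "dy": 139, "dz": 0, "wx": 0, "wy": 0, "wz": 0, "jaw": 0}]'

```text
time: 17.2
tool_pos: [517.9, -273.5, 370.2]
tcp_rot: [-179.8, -0.0, 77.0]
ft_force: [0.4, 0.2, 0.2]
finger_gap: 85.6
```

Emit:
arm_command --plan '[{"dx": -30, "dy": 10, "dz": 2, "wx": 0, "wy": 0, "wz": 0, "jaw": 0}, {"dx": -54, "dy": 17, "dz": 14, "wx": 0, "wy": 0, "wz": 0, "jaw": 0}, {"dx": -66, "dy": 21, "dz": 36, "wx": 0, "wy": 0, "wz": 0, "jaw": 0}, {"dx": -69, "dy": 22, "dz": 58, "wx": 0, "wy": 0, "wz": 0, "jaw": 0}, {"dx": -69, "dy": 22, "dz": 68, "wx": 0, "wy": 0, "wz": 0, "jaw": 0}, {"dx": -69, "dy": 22, "dz": 72, "wx": 0, "wy": 0, "wz": 0, "jaw": 0}, {"dx": -69, "dy": 22, "dz": 72, "wx": 0, "wy": 0, "wz": 0, "jaw": 0}]'

```text
time: 17.9
tool_pos: [524.6, -342.8, 299.4]
tcp_rot: [-179.9, -0.0, 77.0]
ft_force: [0.1, -0.7, 0.5]
finger_gap: 85.4
```

```bash
cd .;python3 u.py -450 139 0 0;python3 u.py -69 22 72 0; python3 w.py w11 wrist 524.9 -344 62 34
```

```text
[519.1064994992993, -270.9381556140928, 372.192, 76.99355419016081]
[525.0128977923052, -343.119278209993, 300.192, 76.99355419016081]
t 17.9 tcp [ 524.6 -342.8  299.4] [-179.9   -0.    77. ] F [ 0.1 -0.7  0.5] gap 85.4
fit [ 524.  -343.6] 191
```

View pics/w11.png

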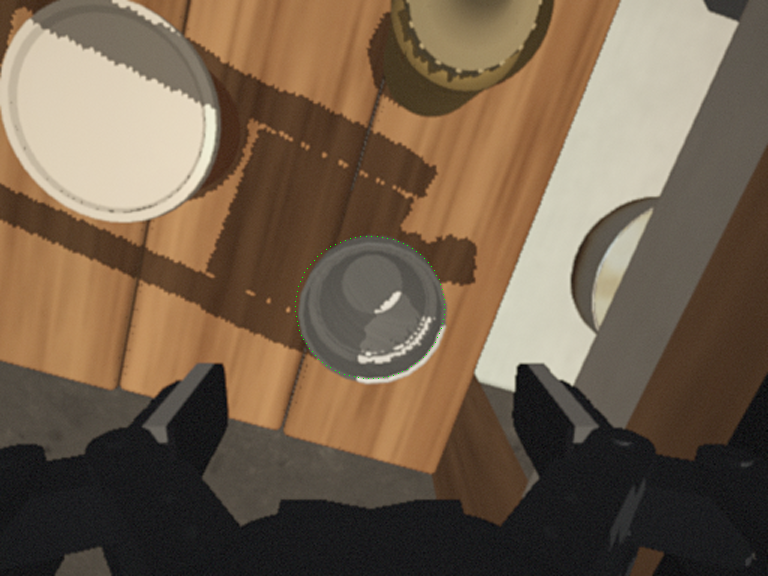

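Emit:
arm_command --plan '[{"dx": -0.5, "dy": 0, "dz": 20, "wx": 0, "wy": 0, "wz": 0, "jaw": 0}, {"dx": -0.5, "dy": 0, "dz": 45, "wx": 0, "wy": 0, "wz": 0, "jaw": 0}, {"dx": -0.5, "dy": 0, "dz": 70, "wx": 0, "wy": 0, "wz": 0, "jaw": 0}, {"dx": -0.5, "dy": 0, "dz": 90, "wx": 0, "wy": 0, "wz": 0, "jaw": 0}, {"dx": -0.5, "dy": 0, "dz": 96.5, "wx": 0, "wy": 0, "wz": 0, "jaw": 0}, {"dx": -0.5, "dy": 0, "dz": 96.5, "wx": 0, "wy": 0, "wz": 0, "jaw": 0}, {"dx": -0.5, "dy": 0, "dz": 96.5, "wx": 0, "wy": 0, "wz": 0, "jaw": 0.3}, {"dx": -0.5, "dy": 0, "dz": 96.5, "wx": 0, "wy": 0, "wz": 0, "jaw": 0.4}, {"dx": -0.5, "dy": 0, "dz": 96.5, "wx": 0, "wy": 0, "wz": 0, "jaw": 0.5}, {"dx": -0.5, "dy": 0, "dz": 96.5, "wx": 0, "wy": 0, "wz": 0, "jaw": 0.5}]'

```text
time: 18.95
tool_pos: [525.7, -344.3, 206.1]
tcp_rot: [179.8, 0.1, 77.0]
ft_force: [-1.4, 0.3, 6.9]
finger_gap: 66.0
```

Emit:
arm_command --plan '[{"dx": 0, "dy": 0, "dz": -8, "wx": 0, "wy": 0, "wz": 0, "jaw": 0.5}, {"dx": 0, "dy": 0, "dz": -25, "wx": 0, "wy": 0, "wz": 0, "jaw": 0.5}, {"dx": 0, "dy": 0, "dz": -55, "wx": 0, "wy": 0, "wz": 0, "jaw": 0.5}, {"dx": 0, "dy": 0, "dz": -95, "wx": 0, "wy": 0, "wz": 0, "jaw": 0.5}, {"dx": 0, "dy": 0, "dz": -135, "wx": 0, "wy": 0, "wz": 0, "jaw": 0.5}, {"dx": 0, "dy": 0, "dz": -165, "wx": 0, "wy": 0, "wz": 0, "jaw": 0.5}, {"dx": 0, "dy": 0, "dz": -178.5, "wx": 0, "wy": 0, "wz": 0, "jaw": 0.5}, {"dx": 0, "dy": 0, "dz": -178.5, "wx": 0, "wy": 0, "wz": 0, "jaw": 0.5}]'

```text
time: 19.75
tool_pos: [525.4, -343.9, 385.7]
tcp_rot: [179.7, 0.1, 77.0]
ft_force: [0.1, 0.1, -3.5]
finger_gap: 65.5
```

```bash
cd .;python3 u.py -.5 0 96.5 0;python3 u.py 0 0 -178.5 0;  python3 w.py w12 wrist;python3 g.py 485 199 382
```

```text
[524.9003674572344, -343.60645058573783, 203.692, 76.99355419016081]
[524.9003674572344, -343.60645058573783, 382.192, 76.99355419016081]
t 19.75 tcp [ 525.4 -343.9  385.7] [1.797e+02 1.000e-01 7.700e+01] F [ 0.1  0.1 -3.5] gap 65.5
dx 519.7 dy -161.0 dz 0.2  dist 544
```

View pics/w12.png

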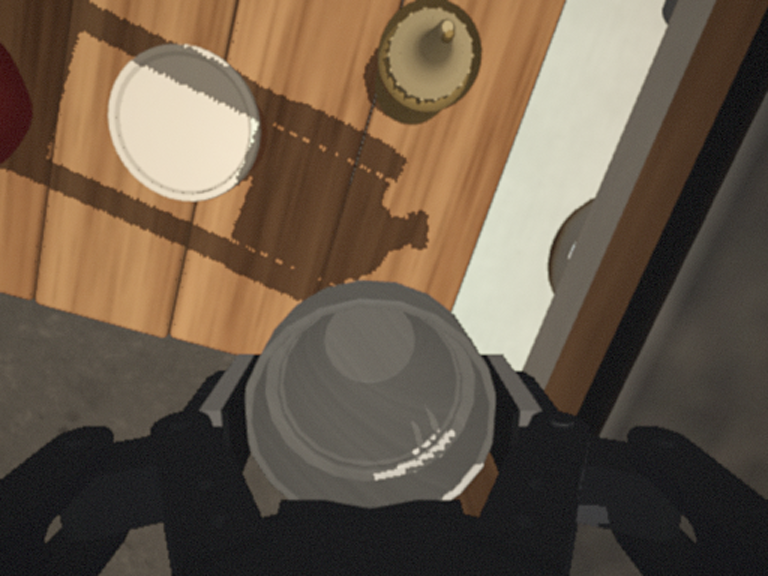

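Emit:
arm_command --plan '[{"dx": 12, "dy": -4, "dz": 0, "wx": 0, "wy": 0, "wz": 0, "jaw": 0.5}, {"dx": 36, "dy": -11, "dz": 0, "wx": 0, "wy": 0, "wz": 0, "jaw": 0.5}, {"dx": 70, "dy": -22, "dz": 0, "wx": 0, "wy": 0, "wz": 0, "jaw": 0.5}, {"dx": 108, "dy": -33, "dz": 0, "wx": 0, "wy": 0, "wz": 0, "jaw": 0.5}, {"dx": 148, "dy": -46, "dz": 0, "wx": 0, "wy": 0, "wz": 0, "jaw": 0.5}, {"dx": 188, "dy": -58, "dz": 0, "wx": 0, "wy": 0, "wz": 0, "jaw": 0.5}, {"dx": 228, "dy": -71, "dz": 0, "wx": 0, "wy": 0, "wz": 0, "jaw": 0.5}, {"dx": 268, "dy": -83, "dz": 0, "wx": 0, "wy": 0, "wz": 0, "jaw": 0.5}, {"dx": 308, "dy": -95, "dz": 0, "wx": 0, "wy": 0, "wz": 0, "jaw": 0.5}, {"dx": 348, "dy": -108, "dz": 0, "wx": 0, "wy": 0, "wz": 0, "jaw": 0.5}, {"dx": 386, "dy": -120, "dz": 0, "wx": 0, "wy": 0, "wz": 0, "jaw": 0.5}, {"dx": 420, "dy": -130, "dz": 0, "wx": 0, "wy": 0, "wz": 0, "jaw": 0.5}]'

```text
time: 21.0
tool_pos: [491.0, 97.3, 379.5]
tcp_rot: [-179.8, 0.1, 77.0]
ft_force: [1.5, -0.3, -1.6]
finger_gap: 65.8
```

Emit:
arm_command --plan '[{"dx": 30, "dy": -9, "dz": 0, "wx": 0, "wy": 0, "wz": 0, "jaw": 0.5}, {"dx": 58, "dy": -18, "dz": 2, "wx": 0, "wy": 0, "wz": 0, "jaw": 0.5}, {"dx": 80, "dy": -25, "dz": 8, "wx": 0, "wy": 0, "wz": 0, "jaw": 0.5}, {"dx": 94, "dy": -29, "dz": 18, "wx": 0, "wy": 0, "wz": 0, "jaw": 0.5}, {"dx": 99.5, "dy": -31, "dz": 32, "wx": 0, "wy": 0, "wz": 0, "jaw": 0.5}, {"dx": 99.5, "dy": -31, "dz": 45, "wx": 0, "wy": 0, "wz": 0, "jaw": 0.5}, {"dx": 99.5, "dy": -31, "dz": 52, "wx": 0, "wy": 0, "wz": 0, "jaw": 0.5}, {"dx": 99.5, "dy": -31, "dz": 52, "wx": 0, "wy": 0, "wz": 0, "jaw": 0.5}, {"dx": 99.5, "dy": -31, "dz": 52, "wx": 0, "wy": 0, "wz": 0, "jaw": 0.5}]'

```text
time: 21.9
tool_pos: [485.2, 198.0, 330.2]
tcp_rot: [-180.0, 0.0, 76.9]
ft_force: [0.5, -0.8, -1.1]
finger_gap: 66.0
```

```bash
cd .;python3 u.py 420 -130 0 0;python3 u.py 99.5 -31 52 0; python3 w.py w13 wrist
```

```text
[492.76103122302703, 94.87623215831832, 382.192, 76.99355419016081]
[484.9498806059312, 198.80041570592692, 330.192, 76.99355419016081]
t 21.9 tcp [485.2 198.  330.2] [-180.     0.    76.9] F [ 0.5 -0.8 -1.1] gap 66.0
```

View pics/w13.png

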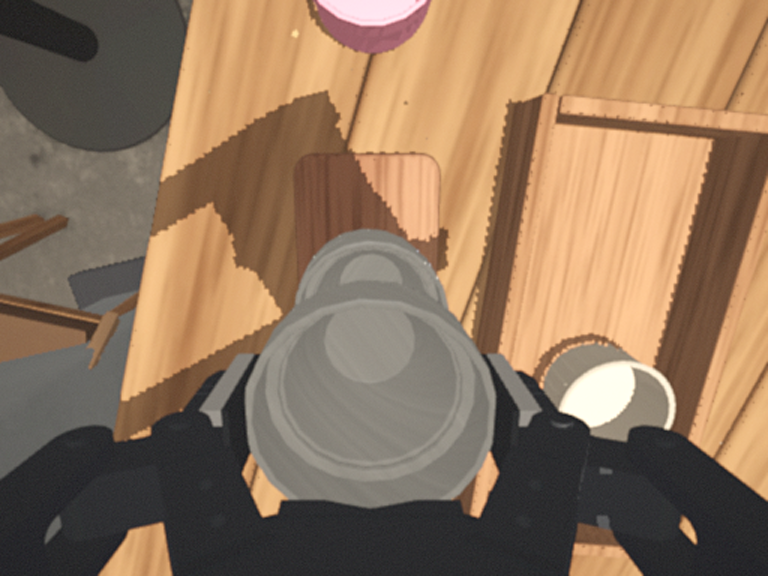

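Aligned over the stack (upper cup centre col 370, lower 371). Lower it into place; contact expected around TCP z ≈ 268.

Emit:
arm_command --plan '[{"dx": 0, "dy": 0, "dz": 10, "wx": 0, "wy": 0, "wz": 0, "jaw": 0.5}, {"dx": 0, "dy": 0, "dz": 22, "wx": 0, "wy": 0, "wz": 0, "jaw": 0.5}, {"dx": 0, "dy": 0, "dz": 34, "wx": 0, "wy": 0, "wz": 0, "jaw": 0.5}, {"dx": 0, "dy": 0, "dz": 44, "wx": 0, "wy": 0, "wz": 0, "jaw": 0.5}, {"dx": 0, "dy": 0, "dz": 52, "wx": 0, "wy": 0, "wz": 0, "jaw": 0.5}, {"dx": 0, "dy": 0, "dz": 58, "wx": 0, "wy": 0, "wz": 0, "jaw": 0.5}, {"dx": 0, "dy": 0, "dz": 60, "wx": 0, "wy": 0, "wz": 0, "jaw": 0.5}, {"dx": 0, "dy": 0, "dz": 60, "wx": 0, "wy": 0, "wz": 0, "jaw": 0.5}]'

```text
time: 22.75
tool_pos: [484.9, 198.8, 270.0]
tcp_rot: [-180.0, 0.0, 77.0]
ft_force: [0.4, -0.3, -1.9]
finger_gap: 65.7
```

Emit:
arm_command --plan '[{"dx": 0, "dy": 0, "dz": 2, "wx": 0, "wy": 0, "wz": 0, "jaw": 0.5}, {"dx": 0, "dy": 0, "dz": 3, "wx": 0, "wy": 0, "wz": 0, "jaw": 0.5}, {"dx": 0, "dy": 0, "dz": 4, "wx": 0, "wy": 0, "wz": 0, "jaw": 0.5}, {"dx": 0, "dy": 0, "dz": 4, "wx": 0, "wy": 0, "wz": 0, "jaw": 0.5}]'

```text
time: 23.15
tool_pos: [485.1, 198.8, 266.4]
tcp_rot: [180.0, -0.0, 77.0]
ft_force: [-0.0, 0.1, -2.1]
finger_gap: 65.6
```

Emit:
arm_command --plan '[{"dx": 0, "dy": 0, "dz": 1, "wx": 0, "wy": 0, "wz": 0, "jaw": 0.5}, {"dx": 0, "dy": 0, "dz": 2, "wx": 0, "wy": 0, "wz": 0, "jaw": 0.5}, {"dx": 0, "dy": 0, "dz": 2, "wx": 0, "wy": 0, "wz": 0, "jaw": 0.5}]'

```text
time: 23.45
tool_pos: [485.6, 198.9, 265.9]
tcp_rot: [179.9, -0.1, 77.0]
ft_force: [-1.4, -2.2, 9.0]
finger_gap: 65.6
```

Emit:
arm_command --plan '[{"dx": 0, "dy": 0, "dz": 0, "wx": 0, "wy": 0, "wz": 0, "jaw": 0.5}, {"dx": 0, "dy": 0, "dz": 0, "wx": 0, "wy": 0, "wz": 0, "jaw": 0.2}, {"dx": 0, "dy": 0, "dz": 0, "wx": 0, "wy": 0, "wz": 0, "jaw": 0}, {"dx": 0, "dy": 0, "dz": 0, "wx": 0, "wy": 0, "wz": 0, "jaw": 0}, {"dx": 0, "dy": 0, "dz": -6, "wx": 0, "wy": 0, "wz": 0, "jaw": 0}, {"dx": 0, "dy": 0, "dz": -25, "wx": 0, "wy": 0, "wz": 0, "jaw": 0}, {"dx": 0, "dy": 0, "dz": -55, "wx": 0, "wy": 0, "wz": 0, "jaw": 0}, {"dx": 0, "dy": 0, "dz": -90, "wx": 0, "wy": 0, "wz": 0, "jaw": 0}, {"dx": 0, "dy": 0, "dz": -105, "wx": 0, "wy": 0, "wz": 0, "jaw": 0}, {"dx": 0, "dy": 0, "dz": -112, "wx": 0, "wy": 0, "wz": 0, "jaw": 0}, {"dx": 0, "dy": 0, "dz": -112, "wx": 0, "wy": 0, "wz": 0, "jaw": 0}]'

```text
time: 24.55
tool_pos: [485.1, 198.8, 376.6]
tcp_rot: [180.0, -0.0, 77.0]
ft_force: [-0.3, 0.7, -0.4]
finger_gap: 85.6
```

```bash
cd .;python3 u.py 0 0 60 0;python3 u.py 0 0 4 0;python3 u.py 0 0 2 0;python3 u.py 0 0 -112 0; python3 w.py w14 wrist 485 199 122 34;python3 w.py s14 side;python3 g.py 449.8 -114.5 300; python3 - <<'E'
import cv2
a=cv2.imread("pics/s14.png");cv2.imwrite("pics/s14c.png",cv2.resize(a[230:400,330:480],None,fx=4,fy=3.5,interpolation=cv2.INTER_CUBIC))
E
```

```text
[484.9498806059312, 198.80041570592692, 270.192, 76.99355419016081]
[484.9498806059312, 198.80041570592692, 266.192, 76.99355419016081]
[484.9498806059312, 198.80041570592692, 264.192, 76.99355419016081]
[484.9498806059312, 198.80041570592692, 376.192, 76.99355419016081]
t 24.55 tcp [485.1 198.8 376.6] [180.  -0.  77.] F [-0.3  0.7 -0.4] gap 85.6
fit [485.5 197.2] 179
t 24.6 tcp [484.8 198.7 375.3] [-180.    0.   77.] F [-0.2 -0.7 -0.3] gap 85.5
dx -313.2 dy 36.3 dz 76.2  dist 324
```

View pics/w14.png

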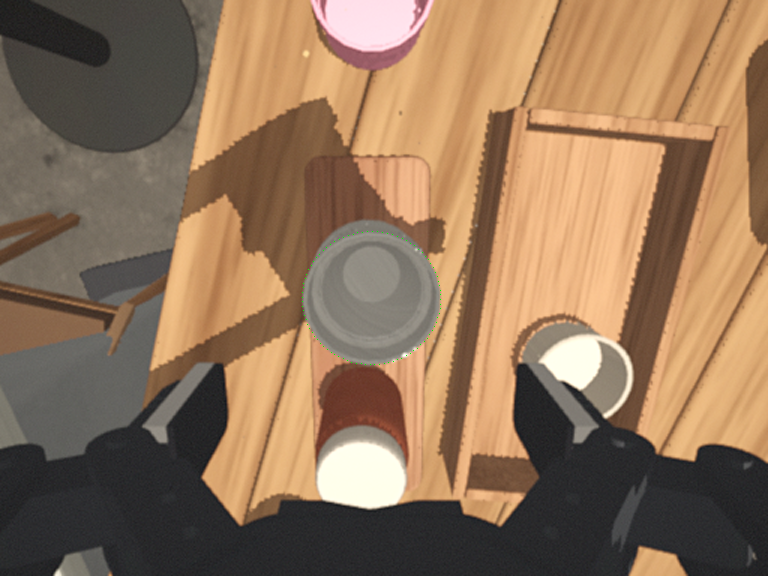

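View pics/s14c.png

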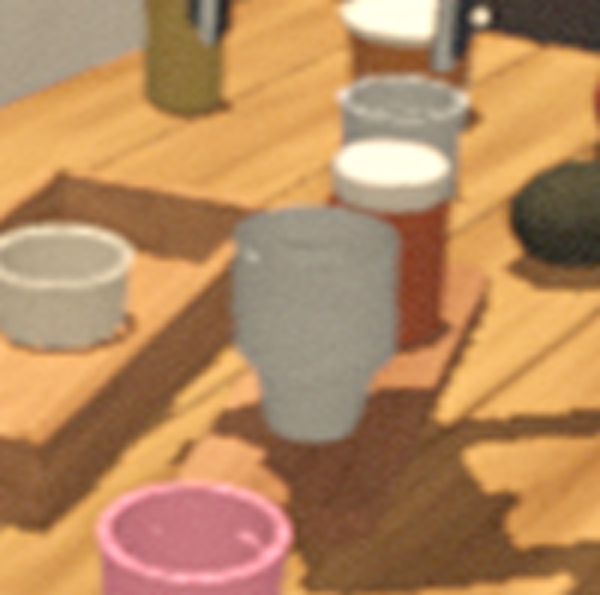

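```bash
python3 - <<'E'
from bench import *
from h import *
d=snapshot("wrist");G=grad(d["pixels"])
for n,u,v in [("outer far L",521,108),("outer far R",727,127),("near L",456,494)]:
    print(n,back(d,u/1.5,v/1.5,50).round(1))
print(fit(d,G,lambda x,y:circ(x,y,48,34),(612,89),(8,8)))
s,c=fit(d,G,lambda x,y,t:np.r_[rect(x,y,50,t,130,270),rect(x,y,50,t,110,250)],(598,125,-.31),(6,6,.04));print(s,c)
o=cv2.resize(d["pixels"][:,:,::-1],None,fx=2,fy=2)
for p in (rect(*c[:2],50,c[2],130,270),rect(*c[:2],50,c[2],110,250),rect(*c[:2],7,c[2],110,250)):
    for q in proj(d,p): cv2.circle(o,(int(q[0]*2+1),int(q[1]*2+1)),0,(0,255,0),-1)
cv2.imwrite("pics/b.png",o[100:700,300:])
E
```

```text
outer far L [590.  270.1  50. ]
outer far R [705.6 232.8  50. ]
near L [506.8  19.9  50. ]
(np.float32(332.83752), array([608.9,  87.3]))
165.12764 [ 5.98525e+02  1.25150e+02 -3.19000e-01]
```

View pics/b.png

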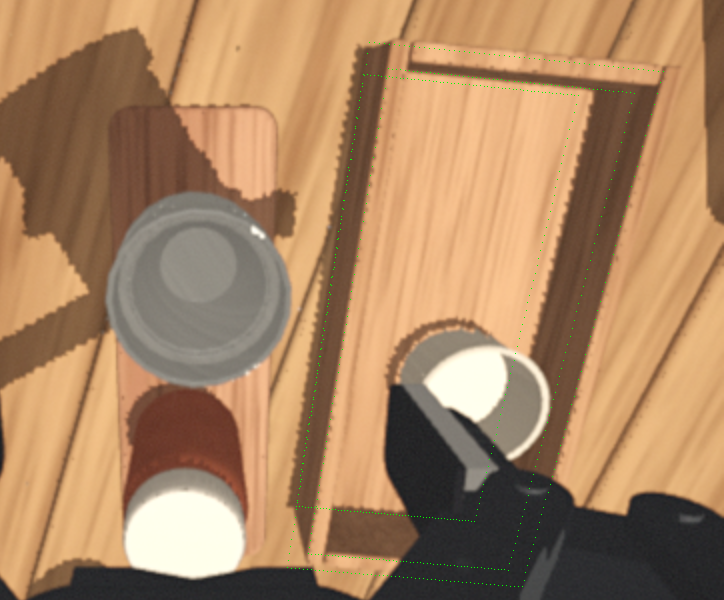

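```bash
python3 - <<'E'
from bench import *
from h import *
d=snapshot("wrist")
f=lambda u,v:((u+300)/2-.25,(v+100)/2-.25)
P={n:back(d,*f(u,v),50).round(1) for n,u,v in [("oFL",388,40),("oFR",680,66),("oNL",308,572),("iFL",410,47),("iFR",660,68)]}
print(P)
a=P["oFL"];b=P["oFR"];e=(b-a)/np.linalg.norm(b-a);print(np.linalg.norm(b-a),np.degrees(np.arctan2(e[1],e[0])),np.linalg.norm(P["oNL"]-a))
yaw=np.arctan2(e[1],e[0])
d2=snapshot("top");o=cv2.resize(d2["pixels"][:,:,::-1],None,fx=4,fy=4,interpolation=cv2.INTER_CUBIC)
for yaw,cx,cy in ((-.30,602,124),):
    for p in (rect(cx,cy,50,yaw,130,270),rect(cx,cy,50,yaw,110,250),rect(cx,cy,7,yaw,110,250)):
        for q in proj(d2,p): cv2.circle(o,(int(q[0]*4+2),int(q[1]*4+2)),0,(0,255,0),-1)
cv2.imwrite("pics/b2.png",o[480:900,560:1100])
E
```

```text
{'oFL': array([586.8, 272.5,  50. ]), 'oFR': array([709.3, 233.4,  50. ]), 'oNL': array([504.8,  12. ,  50. ]), 'iFL': array([595.7, 267.5,  50. ]), 'iFR': array([700.8, 234.5,  50. ])}
128.58872423350346 -17.7022340868858 273.10117172945263
```

View pics/b2.png

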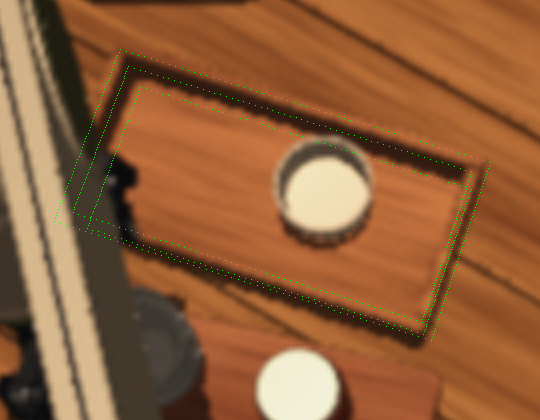

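Emit:
arm_command --plan '[{"dx": -14, "dy": 2, "dz": 0, "wx": 0, "wy": 0, "wz": 0, "jaw": 0}, {"dx": -42, "dy": 5, "dz": 0, "wx": 0, "wy": 0, "wz": 0, "jaw": 0}, {"dx": -80, "dy": 9, "dz": 0, "wx": 0, "wy": 0, "wz": 0, "jaw": 0}, {"dx": -122, "dy": 14, "dz": 0, "wx": 0, "wy": 0, "wz": 0, "jaw": 0}, {"dx": -166, "dy": 19, "dz": 5, "wx": 0, "wy": 0, "wz": 0, "jaw": 0}, {"dx": -208, "dy": 24, "dz": 16, "wx": 0, "wy": 0, "wz": 0, "jaw": 0}, {"dx": -248, "dy": 29, "dz": 34, "wx": 0, "wy": 0, "wz": 0, "jaw": 0}, {"dx": -282, "dy": 33, "dz": 54, "wx": 0, "wy": 0, "wz": 0, "jaw": 0}, {"dx": -304, "dy": 35, "dz": 68, "wx": 0, "wy": 0, "wz": 0, "jaw": 0}, {"dx": -312, "dy": 36, "dz": 75, "wx": 0, "wy": 0, "wz": 0, "jaw": 0}, {"dx": -313, "dy": 36, "dz": 76, "wx": 0, "wy": 0, "wz": 0, "jaw": 0}, {"dx": -313, "dy": 36, "dz": 76, "wx": 0, "wy": 0, "wz": 0, "jaw": 0}]'

```text
time: 26.0
tool_pos: [449.6, -114.0, 300.4]
tcp_rot: [-180.0, -0.0, 77.0]
ft_force: [0.3, 0.5, -0.2]
finger_gap: 85.7
```

```bash
cd .;python3 u.py -313 36 76 0; python3 w.py w15 wrist 450 -114 62 34; python3 - <<'E'
import cv2
a=cv2.imread("pics/w15.png");cv2.imwrite("pics/w15c.png",cv2.resize(a[180:430,220:520],None,fx=2.3,fy=2.3,interpolation=cv2.INTER_CUBIC))
E
```

```text
[449.582301905256, -114.271675635431, 300.192, 76.99355419016081]
t 26.0 tcp [ 449.6 -114.   300.4] [-180.   -0.   77.] F [ 0.3  0.5 -0.2] gap 85.7
fit [ 448.3 -116.2] 208
```

View pics/w15c.png

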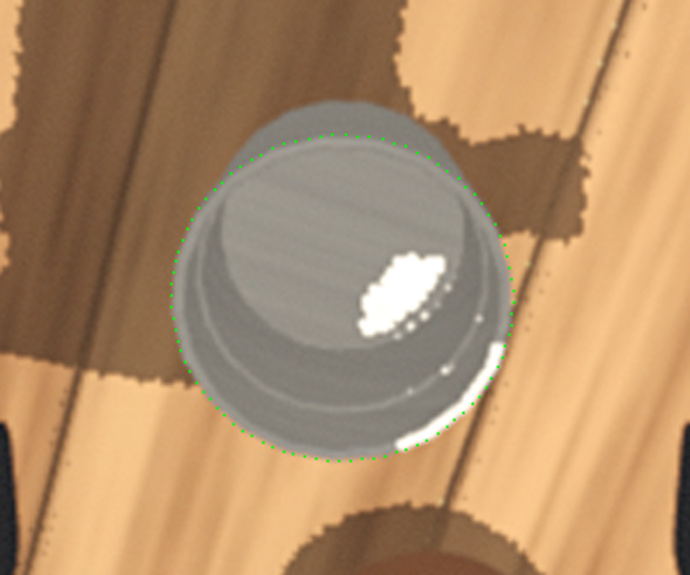

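Emit:
arm_command --plan '[{"dx": -1, "dy": 0, "dz": 20, "wx": 0, "wy": 0, "wz": 0, "jaw": 0}, {"dx": -1, "dy": 0, "dz": 45, "wx": 0, "wy": 0, "wz": 0, "jaw": 0}, {"dx": -1, "dy": 0, "dz": 70, "wx": 0, "wy": 0, "wz": 0, "jaw": 0}, {"dx": -1, "dy": 0, "dz": 90, "wx": 0, "wy": 0, "wz": 0, "jaw": 0}, {"dx": -1, "dy": 0, "dz": 96, "wx": 0, "wy": 0, "wz": 0, "jaw": 0}, {"dx": -1, "dy": 0, "dz": 96, "wx": 0, "wy": 0, "wz": 0, "jaw": 0}, {"dx": -1, "dy": 0, "dz": 96, "wx": 0, "wy": 0, "wz": 0, "jaw": 0.3}, {"dx": -1, "dy": 0, "dz": 96, "wx": 0, "wy": 0, "wz": 0, "jaw": 0.4}, {"dx": -1, "dy": 0, "dz": 96, "wx": 0, "wy": 0, "wz": 0, "jaw": 0.5}, {"dx": -1, "dy": 0, "dz": 96, "wx": 0, "wy": 0, "wz": 0, "jaw": 0.5}]'

```text
time: 27.05
tool_pos: [450.3, -115.4, 206.0]
tcp_rot: [179.8, -0.0, 77.0]
ft_force: [0.4, 2.1, 7.1]
finger_gap: 65.7
```

Emit:
arm_command --plan '[{"dx": 0, "dy": 0, "dz": -8, "wx": 0, "wy": 0, "wz": 0, "jaw": 0.5}, {"dx": 0, "dy": 0, "dz": -25, "wx": 0, "wy": 0, "wz": 0, "jaw": 0.5}, {"dx": 0, "dy": 0, "dz": -55, "wx": 0, "wy": 0, "wz": 0, "jaw": 0.5}, {"dx": 0, "dy": 0, "dz": -90, "wx": 0, "wy": 0, "wz": 0, "jaw": 0.5}, {"dx": 0, "dy": 0, "dz": -125, "wx": 0, "wy": 0, "wz": 0, "jaw": 0.5}, {"dx": 0, "dy": 0, "dz": -146, "wx": 0, "wy": 0, "wz": 0, "jaw": 0.5}, {"dx": 0, "dy": 0, "dz": -156, "wx": 0, "wy": 0, "wz": 0, "jaw": 0.5}, {"dx": 0, "dy": 0, "dz": -156, "wx": 0, "wy": 0, "wz": 0, "jaw": 0.5}]'

```text
time: 27.85
tool_pos: [449.7, -115.4, 361.8]
tcp_rot: [179.8, 0.0, 77.0]
ft_force: [-0.0, -1.1, -2.1]
finger_gap: 65.8
```

```bash
cd .;python3 u.py -1 0 96 0;python3 u.py 0 0 -156 0;  python3 w.py w16 wrist;python3 g.py 619.5 186 360 162.5
```

```text
[449.35724123511443, -115.24602038692065, 204.192, 76.99355419016081]
[449.35724123511443, -115.24602038692065, 360.192, 76.99355419016081]
t 27.85 tcp [ 449.7 -115.4  361.8] [179.8   0.   77. ] F [-0.  -1.1 -2.1] gap 65.8
dx 331.8 dy 98.0 dz 0.2 wz -1.492 dist 346
```

View pics/w16.png

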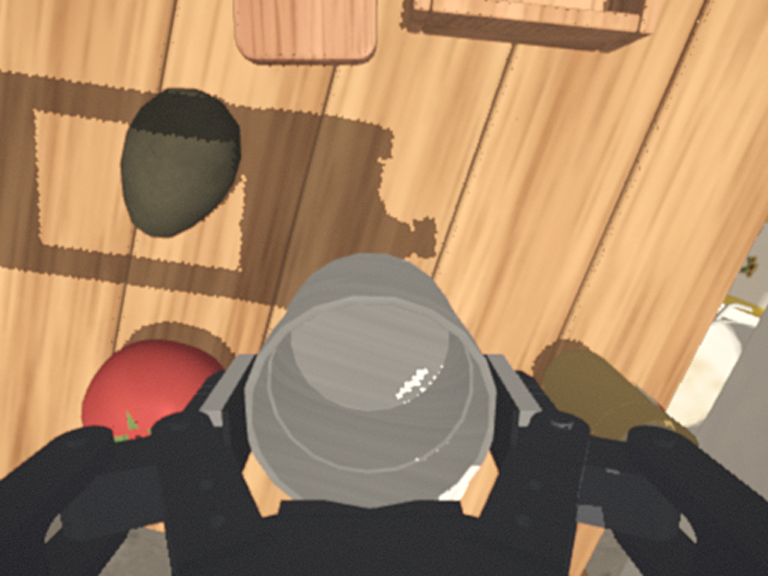

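Emit:
arm_command --plan '[{"dx": 10, "dy": 3, "dz": 0, "wx": 0, "wy": 0, "wz": -0.05, "jaw": 0.5}, {"dx": 30, "dy": 9, "dz": 0, "wx": 0, "wy": 0, "wz": -0.14, "jaw": 0.5}, {"dx": 58, "dy": 17, "dz": 0, "wx": 0, "wy": 0, "wz": -0.26, "jaw": 0.5}, {"dx": 90, "dy": 27, "dz": 0, "wx": 0, "wy": 0, "wz": -0.4, "jaw": 0.5}, {"dx": 122, "dy": 36, "dz": 0, "wx": 0, "wy": 0, "wz": -0.54, "jaw": 0.5}, {"dx": 154, "dy": 45, "dz": 0, "wx": 0, "wy": 0, "wz": -0.68, "jaw": 0.5}, {"dx": 186, "dy": 55, "dz": 0, "wx": 0, "wy": 0, "wz": -0.82, "jaw": 0.5}, {"dx": 218, "dy": 64, "dz": 0, "wx": 0, "wy": 0, "wz": -0.96, "jaw": 0.5}, {"dx": 250, "dy": 74, "dz": 0, "wx": 0, "wy": 0, "wz": -1.1, "jaw": 0.5}, {"dx": 280, "dy": 83, "dz": 0, "wx": 0, "wy": 0, "wz": -1.24, "jaw": 0.5}, {"dx": 302, "dy": 89, "dz": 0, "wx": 0, "wy": 0, "wz": -1.35, "jaw": 0.5}, {"dx": 318, "dy": 94, "dz": 0, "wx": 0, "wy": 0, "wz": -1.44, "jaw": 0.5}]'

```text
time: 29.1
tool_pos: [612.4, 175.9, 357.3]
tcp_rot: [-179.9, -0.2, 160.0]
ft_force: [0.0, -0.8, -1.8]
finger_gap: 65.9
```

```bash
cd .;python3 u.py 318 94 0 -1.44;python3 g.py 619.5 186 260 162.5
```

```text
[612.5149409801527, 173.43990759348503, 360.192, 159.49947668899935]
dx -2.1 dy 14.2 dz 100.2 wz -0.052 dist 101
```

Emit:
arm_command --plan '[{"dx": -1, "dy": 8, "dz": 2, "wx": 0, "wy": 0, "wz": -0.03, "jaw": 0.5}, {"dx": -2, "dy": 13, "dz": 12, "wx": 0, "wy": 0, "wz": -0.05, "jaw": 0.5}, {"dx": -2, "dy": 14, "dz": 30, "wx": 0, "wy": 0, "wz": -0.052, "jaw": 0.5}, {"dx": -2, "dy": 14, "dz": 52, "wx": 0, "wy": 0, "wz": -0.052, "jaw": 0.5}, {"dx": -2, "dy": 14, "dz": 74, "wx": 0, "wy": 0, "wz": -0.052, "jaw": 0.5}, {"dx": -2, "dy": 14, "dz": 92, "wx": 0, "wy": 0, "wz": -0.052, "jaw": 0.5}, {"dx": -2, "dy": 14, "dz": 100, "wx": 0, "wy": 0, "wz": -0.052, "jaw": 0.5}, {"dx": -2, "dy": 14, "dz": 100, "wx": 0, "wy": 0, "wz": -0.052, "jaw": 0.5}, {"dx": -2, "dy": 14, "dz": 100, "wx": 0, "wy": 0, "wz": -0.052, "jaw": 0.5}]'

```text
time: 30.0
tool_pos: [619.4, 185.7, 260.6]
tcp_rot: [180.0, 0.0, 162.4]
ft_force: [0.4, 0.4, -1.5]
finger_gap: 65.8
```

```bash
cd .;python3 u.py -2 14 100 -.052;python3 w.py w17 wrist;python3 w.py s17 side;python3 - <<'E'
import cv2
a=cv2.imread("pics/s17.png");cv2.imwrite("pics/s17c.png",cv2.resize(a[200:400,240:480],None,fx=3,fy=3,interpolation=cv2.INTER_CUBIC))
E
```

```text
[619.291302070097, 185.85284158906757, 260.192, 162.47885722367963]
t 30.0 tcp [619.4 185.7 260.6] [180.    0.  162.4] F [ 0.4  0.4 -1.5] gap 65.8
t 30.05 tcp [619.7 185.8 261.3] [1.800e+02 1.000e-01 1.625e+02] F [ 1.1 -0.2 -1.6] gap 65.3
```

View pics/w17.png

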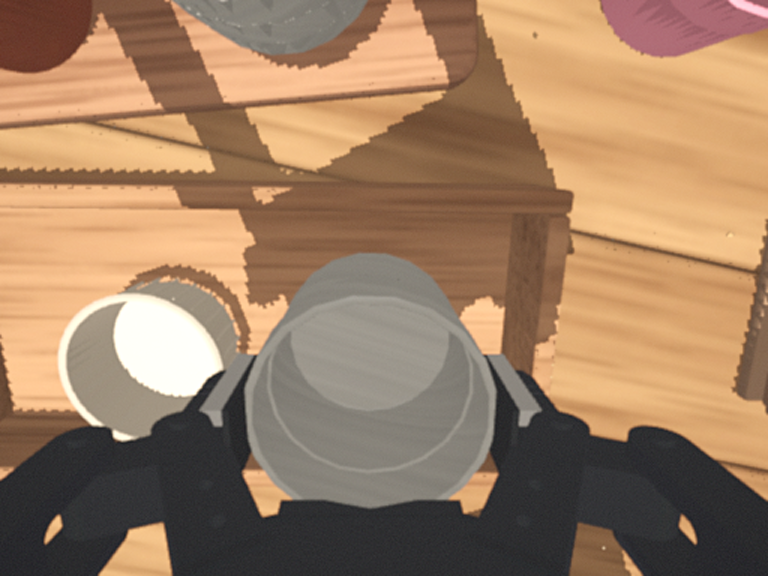

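View pics/s17c.png

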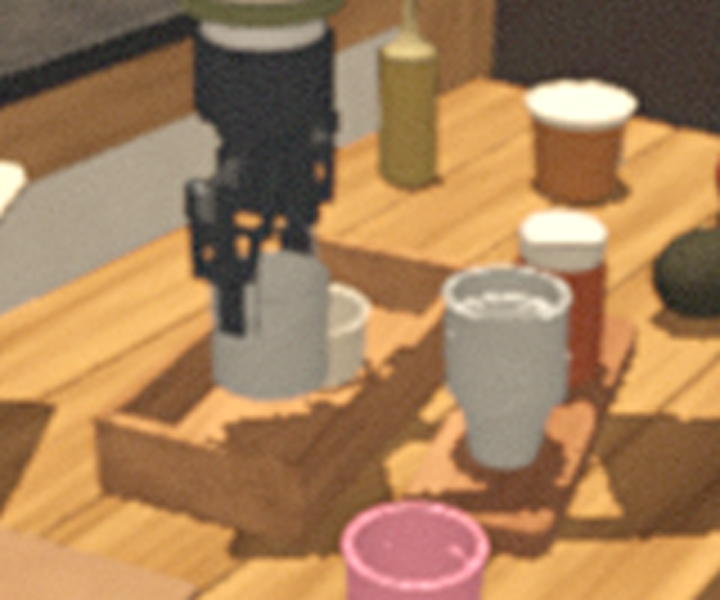

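```bash
python3 - <<'E'
from bench import *
from h import *
d=snapshot("wrist");G=grad(d["pixels"])
c0=np.array([619.3,185.9]);y=np.array([.301,.954]);x=np.array([.954,-.301])
for n,u,v,z in [("inner corner nearR",513,213,50),("outer corner",572,192,50),("inner right",507,340,50),("near wall inner",300,212,50),("ramekin edge",240,345,48),("outer R",556,350,50)]:
    p=back(d,u/1.5-.17,v/1.5-.17,z)[:2]-c0;print(n,"along",round(p@y,1),"across",round(p@x,1))
print(fit(d,G,lambda a,b:circ(a,b,48,34),(610,88),(8,8)))
E
```

```text
inner corner nearR along 52.7 across -46.1
outer corner along 74.1 across -53.9
inner right along 54.4 across 5.1
near wall inner along -27.8 across -46.4
ramekin edge along -54.8 across 8.2
outer R along 74.7 across 9.5
(np.float32(285.83087), array([608.2,  87.3]))
```

Emit:
arm_command --plan '[{"dx": -3, "dy": 0, "dz": 8, "wx": 0, "wy": 0, "wz": 0, "jaw": 0.5}, {"dx": -3, "dy": 0, "dz": 18, "wx": 0, "wy": 0, "wz": 0, "jaw": 0.5}, {"dx": -3, "dy": 0, "dz": 28, "wx": 0, "wy": 0, "wz": 0, "jaw": 0.5}, {"dx": -3, "dy": 0, "dz": 36, "wx": 0, "wy": 0, "wz": 0, "jaw": 0.5}, {"dx": -3, "dy": 0, "dz": 42, "wx": 0, "wy": 0, "wz": 0, "jaw": 0.5}, {"dx": -3, "dy": 0, "dz": 45, "wx": 0, "wy": 0, "wz": 0, "jaw": 0.5}, {"dx": -3, "dy": 0, "dz": 45, "wx": 0, "wy": 0, "wz": 0, "jaw": 0.5}]'

```text
time: 30.85
tool_pos: [621.9, 184.9, 214.4]
tcp_rot: [-180.0, -0.1, 162.5]
ft_force: [-0.2, -0.7, -1.4]
finger_gap: 65.9
```

Emit:
arm_command --plan '[{"dx": 0, "dy": 0, "dz": 1.5, "wx": 0, "wy": 0, "wz": 0, "jaw": 0.5}, {"dx": 0, "dy": 0, "dz": 3, "wx": 0, "wy": 0, "wz": 0, "jaw": 0.5}, {"dx": 0, "dy": 0, "dz": 3, "wx": 0, "wy": 0, "wz": 0, "jaw": 0.5}]'

```text
time: 31.15
tool_pos: [622.4, 185.0, 212.6]
tcp_rot: [180.0, 0.0, 162.5]
ft_force: [-0.1, -0.5, -2.1]
finger_gap: 65.9
```

Emit:
arm_command --plan '[{"dx": 0, "dy": 0, "dz": 1, "wx": 0, "wy": 0, "wz": 0, "jaw": 0.5}, {"dx": 0, "dy": 0, "dz": 2, "wx": 0, "wy": 0, "wz": 0, "jaw": 0.5}, {"dx": 0, "dy": 0, "dz": 2, "wx": 0, "wy": 0, "wz": 0, "jaw": 0.5}]'

```text
time: 31.45
tool_pos: [622.5, 185.0, 212.5]
tcp_rot: [180.0, 0.1, 162.5]
ft_force: [-7.2, -1.1, 12.1]
finger_gap: 65.5
```

Contact on the box floor. Releasing with a partial opening, then rising clear.

Emit:
arm_command --plan '[{"dx": 0, "dy": 0, "dz": -1, "wx": 0, "wy": 0, "wz": 0, "jaw": 0.5}, {"dx": 0, "dy": 0, "dz": -1, "wx": 0, "wy": 0, "wz": 0, "jaw": 0.12}, {"dx": 0, "dy": 0, "dz": -1, "wx": 0, "wy": 0, "wz": 0, "jaw": 0.08}, {"dx": 0, "dy": 0, "dz": -1, "wx": 0, "wy": 0, "wz": 0, "jaw": 0.08}, {"dx": 0, "dy": 0, "dz": -8, "wx": 0, "wy": 0, "wz": 0, "jaw": 0.08}, {"dx": 0, "dy": 0, "dz": -25, "wx": 0, "wy": 0, "wz": 0, "jaw": 0.08}, {"dx": 0, "dy": 0, "dz": -55, "wx": 0, "wy": 0, "wz": 0, "jaw": 0}, {"dx": 0, "dy": 0, "dz": -95, "wx": 0, "wy": 0, "wz": 0, "jaw": 0}, {"dx": 0, "dy": 0, "dz": -130, "wx": 0, "wy": 0, "wz": 0, "jaw": 0}, {"dx": 0, "dy": 0, "dz": -148, "wx": 0, "wy": 0, "wz": 0, "jaw": 0}, {"dx": 0, "dy": 0, "dz": -150, "wx": 0, "wy": 0, "wz": 0, "jaw": 0}]'

```text
time: 32.55
tool_pos: [623.2, 185.2, 366.3]
tcp_rot: [179.8, 0.4, 162.5]
ft_force: [0.4, 0.1, 0.5]
finger_gap: 85.1
```

```bash
cd .;python3 w.py w18 wrist 622 185 69 34;python3 w.py s18 side;python3 w.py t18 top;python3 - <<'E'
import cv2
a=cv2.imread("pics/s18.png");cv2.imwrite("pics/s18c.png",cv2.resize(a[200:400,240:480],None,fx=3,fy=3,interpolation=cv2.INTER_CUBIC))
E
```

```text
t 32.55 tcp [623.2 185.2 366.3] [179.8   0.4 162.5] F [0.4 0.1 0.5] gap 85.1
fit [618.2 184.8] 213
t 32.6 tcp [622.7 185.1 363.8] [179.8   0.3 162.5] F [0.7 0.4 0.1] gap 85.2
t 32.65 tcp [622.2 185.  361.3] [1.799e+02 1.000e-01 1.625e+02] F [-0.2  0.  -0.3] gap 85.8
```

View pics/w18.png

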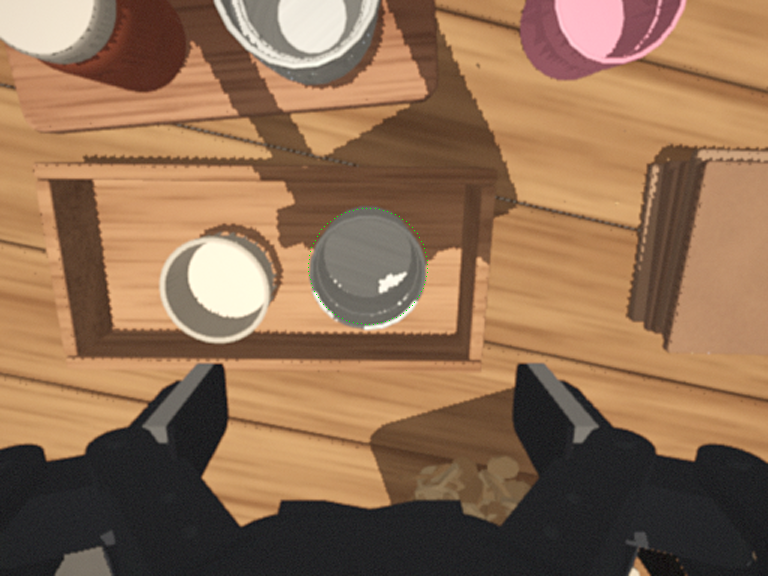

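View pics/s18c.png

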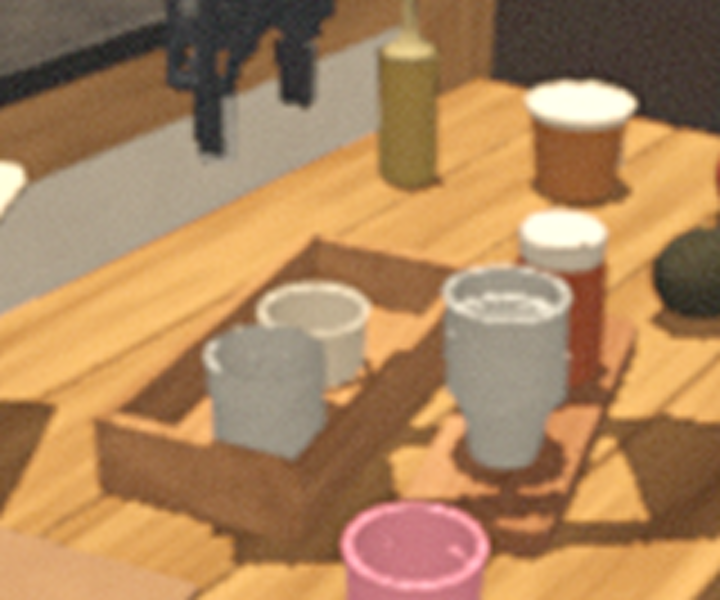

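View pics/t18.png

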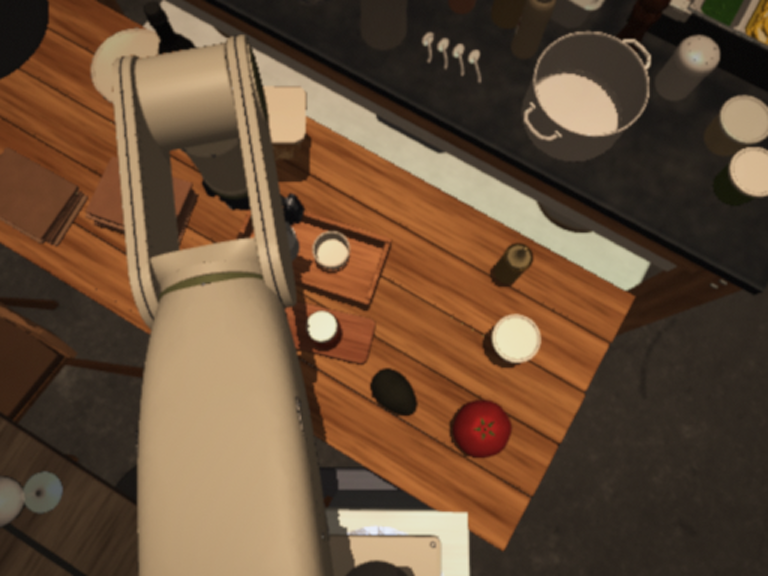

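The pictures show everything in place. The odd cup stands upright on the box floor at about (370,268) in the wrist view, clear of the ramekin. The three-cup stack is on the board, and the jar, bottle, tub and ramekin are undisturbed. Handing in.

```bash
cd .;python3 -c "
from bench import *
print(hand_in())"
```

```text
the job is handed in; nothing more can be done
None
```

The job is done and handed in at about 33 s of the 67 s allowed. The three tapered cups are nested upright as one stack on the serving board, at about (485, 198) mm. After that I stood the straight-sided steel cup on the box floor at about (620, 185) mm.

**Last checks:** The wrist and side views show the stack upright with the collars touching. The odd cup stands on the box floor with a clear gap to the ramekin. The jar, bottle, tub and ramekin look upright and unmoved, and the gripper is open and clear of everything. The highest wrist force reported at the end of a move was about 25 N, when the first cup touched the board.

**What disagreed or failed:**
- My automatic outline fits of the box locked onto shadow and side edges, so I took the box position from corners read in the images instead. The first fit of the board also failed and was redone from its corners.
- The top and wrist cameras differed by about 3 mm on the cup positions.
- The second cup met resistance about 3 mm early, but seated fully once released.
- One early move command was refused because its rows lacked the turn values. Nothing moved, and I sent it again complete.

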